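Spin the new potatoes dry and serve them

TASK

Spin the washed potatoes dry: put every potato that is there into the basket of the vegetable spinner, and with them in it turn its crank at least two full turns in one direction. Also take just the top bowl off the nested pile and stand it upright on the cork mat, and finally move all the potatoes from the basket into that bowl. Leave the other two bowls nested where they are, and do not shove or knock over the jar, the pepper mill and the oil bottle.

Things in the scene. Friction and masses are not known exactly. Their poses are not given: they have to be found in the camera images.
- potato0: present or absent (2 to 4 of the four are there): a firm, pale brown new potato, a rounded oblong 62 mm long (its x), 40 mm wide (its y), 34 mm high (its z), about 60 g; origin at its centre. It lies on its broad side at any yaw and does not roll
- potato1: present or absent (2 to 4 of the four are there): a firm, pale brown new potato, a rounded oblong 62 mm long (its x), 40 mm wide (its y), 34 mm high (its z), about 60 g; origin at its centre. It lies on its broad side at any yaw and does not roll
- potato2: present or absent (2 to 4 of the four are there): a firm, pale brown new potato, a rounded oblong 62 mm long (its x), 40 mm wide (its y), 34 mm high (its z), about 60 g; origin at its centre. It lies on its broad side at any yaw and does not roll
- potato3: present or absent (2 to 4 of the four are there): a firm, pale brown new potato, a rounded oblong 62 mm long (its x), 40 mm wide (its y), 34 mm high (its z), about 60 g; origin at its centre. It lies on its broad side at any yaw and does not roll
- bowl_top: top of a nested pile of three: a white ceramic bowl, 200 g, 176 mm across the rim, 86 mm high, foot 68 mm across; origin at the centre of its underside, z up. Wall 3.5 mm thick, straight, flaring 24 degrees: outer radius 60 mm at height 22 mm, 88 mm at the rim; inner floor 22 mm up. Nested rims are 22 mm apart: keep fingertips within 15 mm below its rim
- bowl_mid: the middle bowl of the pile: a white ceramic bowl, 200 g, 176 mm across the rim, 86 mm high, foot 68 mm across; origin at the centre of its underside, z up. Wall 3.5 mm thick, straight, flaring 24 degrees: outer radius 60 mm at height 22 mm, 88 mm at the rim; inner floor 22 mm up. 
- bowl_low: the lowest bowl of the pile, standing on the worktop: a white ceramic bowl, 200 g, 176 mm across the rim, 86 mm high, foot 68 mm across; origin at the centre of its underside, z up. Wall 3.5 mm thick, straight, flaring 24 degrees: outer radius 60 mm at height 22 mm, 88 mm at the rim; inner floor 22 mm up. 
- mat: round cork table mat, fixed, 180 mm across and 8 mm thick, empty at the start; origin at the centre of its underside. The bowl pile and the mat stand one on the far left and one on the far right of the worktop, either way round
- spinner: vegetable spinner: a white round tub fixed to the worktop, 244 mm across, 70 mm high, open on top, with a basket turning in it; beside it a white gearbox column 72 mm across and 100 mm high with the crank on top. Origin under the tub's centre; the column's centre lies 190 mm off along the spinner's -y
- basket_floor (a point): centre of the floor of the grey basket, 34 mm above the worktop (a fixed point). Level floor 180 mm across inside, 204 mm at the basket's rim, which is 42 mm above its floor (76 mm above the worktop)
- crank_axis (a point): fixed point on the crank's upright turning axis, at the height of crank_grip (142 mm above the worktop), 190 mm from the basket's centre
- crank_grip (a point): centre of the crank's grip: a black flat upright paddle 14 mm thick, 40 mm long, 46 mm tall, on the end of the level steel arm (arm top 116 mm, paddle top 162 mm above the worktop). It does not swivel: its length points away from the axis, its thickness lies along the circle of travel, a level circle of 50 mm radius about crank_axis
- crank (a joint): crank angle in rad, 0 at the start, growing clockwise seen from above; turns freely either way for at least 6 turns, with light friction (about 0.1 N m, some 2 N at the grip), and stays where it is left. The basket turns twice as fast in the same sense
- canister: bystander: blue ceramic jar with a wooden lid, 90 mm across, 110 mm high; origin at the centre of its underside
- mill: bystander: dark turned-wood pepper mill, 54 mm across, 155 mm high; origin at the centre of its underside
- oil: bystander: green glass oil bottle, 60 mm across, 190 mm high; origin at the centre of its underside
Things that resemble listed ones, but are neither listed nor needed, are in the scene too. Leave any pink or yellow look-alike of the bowl_top alone.

How it is judged:
On the way, in this order (a step that is already met when the one before it is completed fails the run):
1. all the potatoes lie in the spinner's basket, before the cranking (crank less than 2 rad from its start) (horizontal distance between each of potato0, potato1, potato2, potato3 and basket_floor below 0.095 m and z of each of potato0, potato1, potato2, potato3 in the frame of basket_floor below 0.075 m and value of joint crank between -2 and 2 rad), for 0.2 s.
2. the crank has been turned two full turns (12.3 rad) in one direction with all the potatoes in the basket (horizontal distance between each of potato0, potato1, potato2, potato3 and basket_floor below 0.095 m and z of each of potato0, potato1, potato2, potato3 in the frame of basket_floor below 0.075 m and (value of joint crank above 12.3 rad or value of joint crank below -12.3 rad)), for 0.1 s.
At the end, for the whole second after the job is handed in: every potato lies at rest in the top bowl (centre within 75 mm of its axis, 20 to 115 mm above its underside); that bowl stands upright on the cork mat (centres within 55 mm); the other two are upright, nested within 15 mm and within 60 mm of where they were (horizontal distance between each of potato0, potato1, potato2, potato3 and bowl_top below 0.075 m and z of potato0 in the frame of bowl_top between 0.02 and 0.115 m and linear speed of each of potato0, potato1, potato2, potato3, bowl_top below 0.03 m/s and z of potato1 in the frame of bowl_top between 0.02 and 0.115 m and z of potato2 in the frame of bowl_top between 0.02 and 0.115 m and z of potato3 in the frame of bowl_top between 0.02 and 0.115 m and horizontal distance between bowl_top and mat below 0.055 m and height (world z) of bowl_top below 0.018 m and angle between bowl_top's own z axis and vertical below 0.12 rad and distance of each of bowl_low, bowl_mid from where it was at the start of the episode below 0.06 m and angle between each of bowl_low, bowl_mid's own z axis and vertical below 0.15 rad and horizontal distance between bowl_mid and bowl_low below 0.015 m); the robot touches nothing.
It fails at once if the jar is knocked over or shoved more than 50 mm (distance of canister from where it was at the start of the episode above 0.05 m or angle between canister's own z axis and vertical above 0.5 rad).
It fails at once if the pepper mill is knocked over or shoved more than 50 mm (distance of mill from where it was at the start of the episode above 0.05 m or angle between mill's own z axis and vertical above 0.5 rad).
It fails at once if the oil bottle is knocked over or shoved more than 50 mm (distance of oil from where it was at the start of the episode above 0.05 m or angle between oil's own z axis and vertical above 0.5 rad).
Of potato0, potato1, potato2, potato3 only 2 to 4 are there at a start; the rules pass over those that are not, and their reading is None.
At some moment in a run one of potato0, potato1, potato2, potato3 may be knocked a few centimetres aside while the robot is not near it.
Once in a run the grip may slacken for a moment while it holds something.
It also fails if it takes over 210 s, if anything falls off the work surface, if the arm or the gripper's body presses on something with over 40 N, if the wrist force passes 120 N, or if a joint passes its speed limit or range.

ROBOT

A 6-joint arm with a two-finger parallel gripper is mounted at the origin on the work surface. World frame = base frame: x ahead of the robot, y to its left, z up, the work surface at z = 0. Lengths are in m, angles in rad, forces in N, time in s.
With the tool pointing down it reaches from about 0.4 to 0.925 m from the base axis. Payload 3.4 kg.
Tool frame: the origin (TCP) lies between the finger pads; the fingertips stand 25 mm ahead of it and the grasp point (between the pads) lies 6 mm ahead of it; z points along the fingers, y is the line along which they close (so a half turn about z gives the same grasp; the last joint's range is limited). The gripper opens to 85 mm and grips with 20 to 120 N. Pads are 22 mm wide; open, the fingers measure 114 mm over their backs; the gripper's body (76 mm by 85 mm) begins 54 mm behind the grasp point. The pads swing forward as they close: fully open they stand 13 mm farther back than shut.
Start: joints at [-1.198, 0.307, 1.506, -0, 1.328, -0.073], TCP at [0.248, -0.519, 0.256] pointing down, gripper open.
Joint ranges: [-3.12, 3.12], [-1.05, 2.28], [0.14, 2.33], [-1.42, 4.57], [0.1, 2.73], [-2.68, 2.68]. Speed limits (rad/s): [2.57, 2.57, 3.14, 3.14, 3.14, 3.14].

INTERFACE

Orientations are given as a unit quaternion [x, y, z, w].
In Python, from rig import r gives the robot as it stands. The module is installed in compiled form; this text tells all that it offers.
- The arm moves only by the tool send_rows, never from a script. Its argument "commands" is a list of rows, each an object of numbers: "dx", "dy", "dz": the shift along the world's x, y, z in m; "wx", "wy", "wz": the turn, a rotation vector about the world's x, y, z in rad; "grip": the opening, from -1 (shut) to 1 (fully open). A call has 1 to 8 rows; each row shifts and turns the commanded pose from where the row before left it; what a row does not reach is not made up. A row lasts 1/8 s, in which the tool goes at most 62.5 mm and 10.7 degrees, less where a joint would pass 70% of its speed; a pose out of reach is approached as far as the arm can. A call with a gripper value outside its range is refused whole. The fingers move at their own pace and stop on an object; the grip force is fixed at half the most. Time passes only in rows, so rows that do not move let the fingers close. It gives the time, the measured TCP pose, the force, the opening and the grip force at its end, in the units of the state.
- r.state(): the state, without advancing time (a new reading comes with each control period).
- r.snapshot(name): name is "scene" or "top" or "wrist"; returns the picture (400x640x3 uint8, red, green, blue); there is no depth.
- r.camera_params(name): a dict with "fx", "fy", "cx", "cy" (pixels), "R" (3x3) and "t" (3): a world point X has camera coordinates R X + t. Camera axes: x right, y down, z forward; pixel columns grow to the right and rows downward; lengths in m; the calibration is good to about 2 mm. The wrist camera is an equidistant fisheye: a pixel r from the principal point sees the ray r / f radians off the axis. A picture is of the moment at which its call begins: read the wrist's pose just before it. camera_params takes no time and is no camera call; for the wrist camera it gives the pose at the moment of the call.
- r.job_done(): hands the job in; it is judged then, once.
The state is a dict: "t": time; "qpos": joint angles; "joint_vel": joint speeds; "tau": joint torques, N m; "tcp_pos": TCP position; "ee_rot": TCP orientation; "contact_force": force on the tool from outside, world axes, zero at the start; "torque": the same for the moment, N m; "width": finger opening in m; "gripper_force": force on a finger pad.
Only numpy, scipy, OpenCV 4.12 (cv2) and the standard library are available. Lean on these libraries where they do the work, as an engineer would, in place of code of your own. Each camera call takes 0.05 s, during which the arm holds its last target. There are 200 camera calls.

## Working session

There is one attempt and no reset: what is moved stays moved. The work goes in short steps, Python scripts to look and compute and a tool call to move; the robot and the scene stay as the last step left them, time stands still between calls to the robot, and variables do not carry over. Pictures are saved under pics/ and viewed, at most 14 in all, crops included, and the job is handed in when it is done.

Besides the shell and the picture viewer there is one more tool, called as name([rows], argument=value, ...), one row to a line, values as JSON. send_rows: Moves the arm, as the interface text tells. Its arguments: {"type":"object","properties":{"commands":{"type":"array"}},"required":["commands"]}

```bash
mkdir -p pics; cat > h.py <<'E'
import numpy as np, cv2
from rig import r
def snap(n,f=None):
    P=r.camera_params(n); im=r.snapshot(n)
    if f: cv2.imwrite('pics/'+f,im[:,:,::-1])
    return im,P
def ray(P,u,v,fish=False):
    x=(u-P['cx'])/P['fx'];y=(v-P['cy'])/P['fy']
    if fish:
        th=np.hypot(x,y); s=np.sin(th)/max(th,1e-9); d=np.array([x*s,y*s,np.cos(th)])
    else: d=np.array([x,y,1.])
    R=np.array(P['R']);t=np.array(P['t']); return -R.T@t, R.T@d
def onz(P,u,v,z,fish=False):
    c,d=ray(P,u,v,fish); return c+d*(z-c[2])/d[2]
def proj(P,X):
    c=np.array(P['R'])@np.array(X)+np.array(P['t']); return P['fx']*c[0]/c[2]+P['cx'],P['fy']*c[1]/c[2]+P['cy']
E
python3 - <<'E'
from h import *
a,P=snap('top','t0.png');b,Q=snap('scene','s0.png')
for p in (P,Q): print(p['fx'],np.round(-np.array(p['R']).T@p['t'],3), np.round(p['R'],2).tolist())
s=r.state();print({k:np.round(v,3).tolist() for k,v in s.items()})
E
```

```text
495.1099581524057 [ 0.289 -0.105  1.548] [[-0.01, -1.0, -0.01], [-0.99, 0.01, -0.16], [0.16, 0.0, -0.99]]
478.2666915041356 [1.228 0.491 1.357] [[-0.66, 0.75, 0.01], [0.6, 0.54, -0.59], [-0.45, -0.38, -0.81]]
{'t': 0.1, 'qpos': [-1.198, 0.307, 1.508, -0.0, 1.328, -0.073], 'joint_vel': [0.002, -0.001, -0.006, 0.0, -0.002, 0.001], 'tau': [0.0, -45.853, -25.261, -0.0, 0.006, 0.0], 'tcp_pos': [0.248, -0.518, 0.255], 'ee_rot': [0.975, 0.222, -0.0, -0.001], 'contact_force': [-0.59, -0.177, -0.567], 'torque': [-0.001, 0.001, 0.021], 'gripper_force': 0.0, 'width': 0.086}
```

View pics/t0.png

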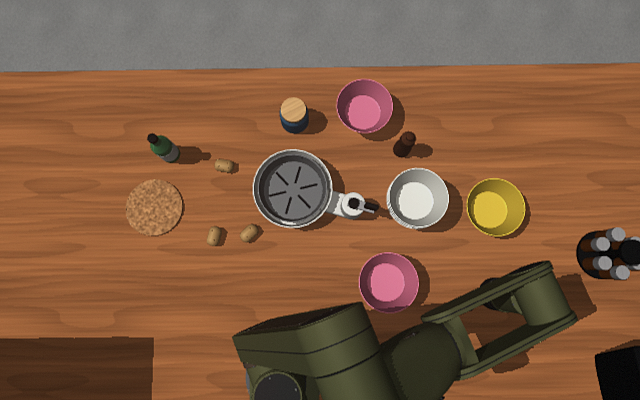

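View pics/s0.png

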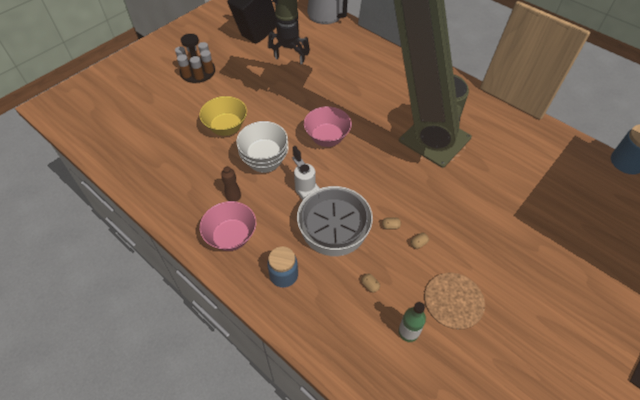

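The top view shows three potatoes at (225,166), (215,236) and (249,233). The mat is at (154,208), and the white bowl pile is at (418,198). The pink bowls (365,106) and (389,282) and the yellow one (496,208) are look-alikes. The white pile of three rims fits bowl_top. The tub is at (292,188), with the crank column at (352,205).

```bash
cat > det.py <<'E'
from h import *
def potatoes(im,P,z=0.017,roi=None):
    hsv=cv2.cvtColor(im,cv2.COLOR_RGB2HSV)
    return hsv
E
python3 - <<'E'
from h import *
a,P=snap('top');b,Q=snap('scene')
for n,u,v in (('pot',225,166),('pot',215,236),('pot',249,233),('wood',200,200),('wood2',235,200),('white',445,185)):
    print(n,a[v,u],cv2.cvtColor(a[v:v+1,u:u+1],cv2.COLOR_RGB2HSV)[0,0])
hsv=cv2.cvtColor(a,cv2.COLOR_RGB2HSV)
# local potato segmentation: saturation lower than wood
for u,v in ((225,166),(215,236),(249,233)):
    x0,y0=u-18,v-18
    p=a[y0:y0+36,x0:x0+36]; lab=cv2.cvtColor(p,cv2.COLOR_RGB2LAB)
    print(lab[18,18],lab[2,2],lab[2,33],lab[33,2])
for n,u,v,z in (('mat',154,208,.008),('tub',292,188,.07),('col',352,205,.1),('bowlrim',418,198,.13),('oil',165,150,0.1),('mill',404,144,.1),('can',294,112,.11),('pinkfar',365,106,.086),('pinknear',389,282,.086),('yel',496,208,.086)):
    print(n,np.round(onz(P,u,v,z),3))
c=[]
for im,x,y,w,h in ((a,320,170,160,80),(b,215,110,120,100)):
    c.append(cv2.resize(im[y:y+h,x:x+w],None,fx=800/ (2*w),fy=800/(2*w),interpolation=cv2.INTER_CUBIC))
H=max(i.shape[0] for i in c)
c=[cv2.copyMakeBorder(i,0,H-i.shape[0],0,0,0) for i in c]
p=a[140:260,190:290];p=cv2.resize(p,None,fx=2.5,fy=2.5)
cv2.imwrite('pics/c1.png',np.vstack([np.hstack(c)[:300], cv2.copyMakeBorder(p,0,0,0,800-p.shape[1],0)])[:600,:,::-1])
E
```

```text
pot [176 137  88] [ 17 128 176]
pot [147 111  70] [ 16 134 147]
pot [167 128  81] [ 16 131 167]
wood [155  97  57] [ 12 161 155]
wood2 [156  97  58] [ 12 160 156]
white [200 198 196] [ 15   5 200]
[152 137 160] [115 147 160] [108 147 157] [119 148 160]
[126 137 156] [126 149 161] [115 147 159] [112 147 159]
[144 137 159] [123 147 160] [126 140 148] [115 148 159]
mat [0.515 0.407 0.008]
tub [ 0.561 -0.031  0.07 ]
col [ 0.502 -0.21   0.1  ]
bowlrim [ 0.515 -0.4    0.13 ]
oil [0.678 0.35  0.1  ]
mill [ 0.685 -0.371  0.1  ]
can [ 0.788 -0.041  0.11 ]
pinkfar [ 0.812 -0.259  0.086]
pinknear [ 0.276 -0.313  0.086]
yel [ 0.489 -0.639  0.086]
```

View pics/c1.png

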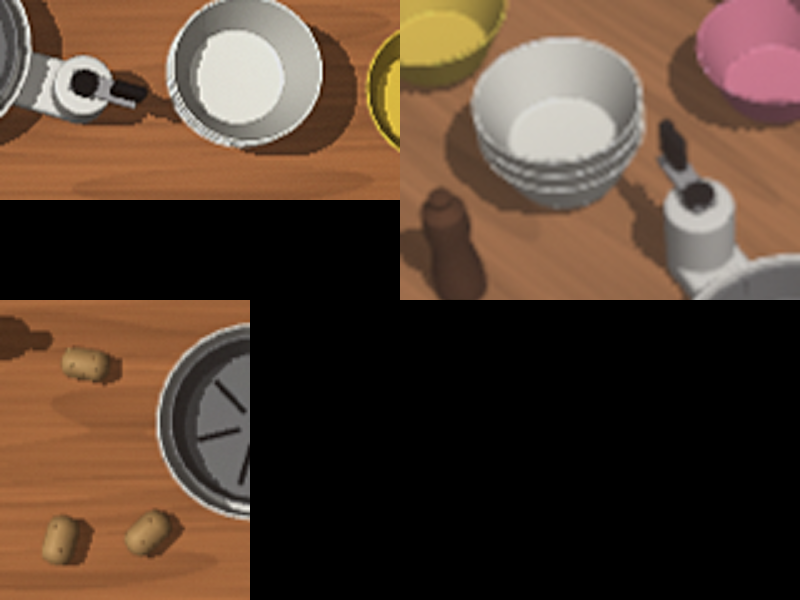

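The crop confirms it. The white pile shows three rims, so it is the one to use; pink and yellow stay untouched. The crank paddle is on the side of the column facing the pile.

```bash
cat > det.py <<'E'
from h import *
def pots(im,P,z=0.017,box=None):
    lab=cv2.cvtColor(im,cv2.COLOR_RGB2LAB).astype(int)
    m=((lab[...,1]<143)&(lab[...,1]>130)&(lab[...,2]>148)&(lab[...,0]>80)).astype(np.uint8)
    m=cv2.morphologyEx(m,cv2.MORPH_OPEN,np.ones((3,3)))
    n,L,S,C=cv2.connectedComponentsWithStats(m); out=[]
    for i in range(1,n):
        if not 60<S[i,4]<900: continue
        v,u=np.nonzero(L==i); X=np.array([onz(P,a,b,z)[:2] for a,b in zip(u,v)])
        w,V=np.linalg.eigh(np.cov(X.T)); ax=V[:,1]
        out.append((np.round(C[i]).astype(int).tolist(),int(S[i,4]),np.round(X.mean(0),3).tolist(),round(float(np.arctan2(ax[1],ax[0])),2),np.round(np.sqrt(w)*4,3).tolist()))
    return out
def circ(m,P,z):  # ellipse centre of biggest blob of mask, hull
    c=max(cv2.findContours(m.astype(np.uint8),cv2.RETR_EXTERNAL,2)[0],key=cv2.contourArea)
    X=np.array([onz(P,u,v,z)[:2] for u,v in cv2.convexHull(c)[:,0]],np.float32)
    (x,y),rad=cv2.minEnclosingCircle(X); return np.round([x,y,rad],3)
E
python3 - <<'E'
from det import *
a,P=snap('top');b,Q=snap('scene')
for o in pots(a,P): print('top',o)
for o in pots(b,Q): print('scn',o)
hsv=cv2.cvtColor(a,cv2.COLOR_RGB2HSV).astype(int)
wh=(hsv[...,1]<30)&(hsv[...,2]>90); m=np.zeros_like(wh); m[160:240,383:455]=wh[160:240,383:455]
for z in (.13,.108): print('pile',z,circ(m,P,z))
lab=cv2.cvtColor(a,cv2.COLOR_RGB2LAB).astype(int); m=np.zeros_like(wh); m[170:245,118:192]=(lab[...,0]>135)[170:245,118:192]
print('mat',circ(cv2.morphologyEx(m.astype(np.uint8),cv2.MORPH_OPEN,np.ones((5,5))),P,.008))
m=np.zeros_like(wh); m[145:232,248:332]=(hsv[...,1]<40)[145:232,248:332]; print('tub',circ(m,P,.07))
m=np.zeros_like(wh); m[190:220,339:366]=wh[190:220,339:366]; print('col',circ(m,P,.1))
m=np.zeros_like(wh); m[195:220,362:384]=((hsv[...,2]<60)&(hsv[...,1]<100))[195:220,362:384]; v,u=np.nonzero(m); print('pad',u.mean(),v.mean(),onz(P,u.mean(),v.mean(),.16))
# scene: pile rim ellipse hull
hs=cv2.cvtColor(b,cv2.COLOR_RGB2HSV).astype(int); m=np.zeros((400,640),bool); m[120:172,234:290]=((hs[...,1]<30)&(hs[...,2]>90))[120:172,234:290]
c=max(cv2.findContours(m.astype(np.uint8),0,2)[0],key=cv2.contourArea); print('scene bbox',cv2.boundingRect(c))
print('proj pile', [np.round(proj(Q,(0.515+.088*np.cos(t),-.4+.088*np.sin(t),.13))).tolist() for t in np.arange(0,6.3,.785)])
E
```

```text
top ([293, 109], 502, [0.829, -0.033], 2.93, [0.083, 0.084])
top ([223, 165], 186, [0.649, 0.191], 1.35, [0.043, 0.059])
top ([160, 194], 62, [0.557, 0.385], 2.32, [0.027, 0.043])
top ([248, 233], 186, [0.431, 0.11], 2.39, [0.038, 0.061])
top ([213, 236], 195, [0.424, 0.218], 2.95, [0.037, 0.065])
scn ([219, 7], 115, [-0.013, -1.251], 1.56, [0.04, 0.161])
scn ([540, 12], 64, [-1.025, -0.074], 1.54, [0.03, 0.114])
scn ([204, 19], 235, [0.1, -1.225], 1.44, [0.056, 0.223])
scn ([174, 31], 578, [0.252, -1.257], -3.11, [0.153, 0.219])
scn ([367, 38], 830, [-0.304, -0.571], 1.57, [0.104, 0.443])
scn ([255, 51], 493, [0.106, -0.875], 1.66, [0.066, 0.306])
scn ([329, 51], 249, [-0.115, -0.637], 1.53, [0.045, 0.242])
scn ([140, 61], 380, [0.483, -1.194], 1.54, [0.073, 0.256])
scn ([383, 64], 201, [-0.201, -0.404], 1.63, [0.035, 0.236])
scn ([335, 77], 393, [-0.002, -0.508], 1.51, [0.058, 0.354])
scn ([131, 81], 571, [0.587, -1.119], 1.53, [0.064, 0.415])
scn ([342, 102], 509, [0.098, -0.386], 1.63, [0.044, 0.474])
scn ([188, 105], 75, [0.52, -0.829], 1.24, [0.03, 0.105])
scn ([187, 123], 231,
[... 1115 characters left out ...]
074])
scn ([589, 345], 271, [0.386, 0.772], 1.62, [0.021, 0.157])
scn ([449, 363], 789, [0.693, 0.498], 1.56, [0.035, 0.271])
scn ([492, 348], 64, [0.578, 0.567], 1.65, [0.02, 0.043])
scn ([305, 373], 436, [0.974, 0.218], 1.59, [0.019, 0.241])
scn ([532, 380], 360, [0.582, 0.693], 1.68, [0.029, 0.185])
pile 0.13 [ 0.516 -0.397  0.092]
pile 0.108 [ 0.519 -0.402  0.093]
mat [0.442 0.391 0.009]
tub [ 0.557 -0.041  0.131]
col [ 0.505 -0.205  0.047]
pad 371.5 205.81666666666666 [ 0.48991631 -0.26078764  0.16      ]
scene bbox (237, 122, 51, 50)
proj pile [[244.0, 153.0], [262.0, 158.0], [281.0, 151.0], [288.0, 138.0], [280.0, 125.0], [263.0, 120.0], [245.0, 126.0], [237.0, 140.0], [243.0, 153.0]]
```

send_rows([
  {"dx": 0.025,"dy": 0.0443,"wz": 0.056,"grip": 1},
  {"dx": 0.025,"dy": 0.0443,"wz": 0.056},
  {"dx": 0.025,"dy": 0.0443,"wz": 0.056},
  {"dx": 0.025,"dy": 0.0443,"wz": 0.056},
  {"dx": 0.025,"dy": 0.0443,"wz": 0.056},
  {"dx": 0.025,"dy": 0.0443,"wz": 0.056},
  {"dx": 0.025,"dy": 0.0443,"wz": 0.056},
  {"dx": 0.025,"dy": 0.0443,"wz": 0.056},
])

```text
$.commands[0]: bad value
```

send_rows([
  {"dx": 0.025,"dy": 0.0443,"wz": 0.056},
  {"dx": 0.025,"dy": 0.0443,"wz": 0.056},
  {"dx": 0.025,"dy": 0.0443,"wz": 0.056},
  {"dx": 0.025,"dy": 0.0443,"wz": 0.056},
  {"dx": 0.025,"dy": 0.0443,"wz": 0.056},
  {"dx": 0.025,"dy": 0.0443,"wz": 0.056},
  {"dx": 0.025,"dy": 0.0443,"wz": 0.056},
  {"dx": 0.026,"dy": 0.044,"wz": 0.056},
])

```text
$.commands[0]: bad value
```

send_rows([
  {"dz": -0.05},
  {"dz": -0.04},
  {"dz": -0.02},
  {},
])

```text
$.commands[0]: bad value
```

```bash
python3 - <<'E'
from det import *
s=r.state();print(np.round(s['tcp_pos'],3),np.round(s['ee_rot'],3),np.round(s['qpos'],2))
a,P=snap('wrist','w1.png');print(P['fx'],P['cx'],P['cy'])
lab=cv2.cvtColor(a,cv2.COLOR_RGB2LAB).astype(int)
b,Q=snap('top');
for o in pots(b,Q): print(o)
E
```

```text
[ 0.248 -0.518  0.256] [ 0.975  0.222 -0.    -0.   ] [-1.2   0.31  1.51 -0.    1.33 -0.07]
309.70691628693146 320.25635476378835 193.91329374475367
([293, 109], 500, [0.829, -0.033], 2.81, [0.083, 0.084])
([223, 165], 188, [0.649, 0.19], 1.38, [0.043, 0.059])
([248, 233], 187, [0.432, 0.11], 2.39, [0.038, 0.061])
([213, 236], 195, [0.424, 0.218], 2.96, [0.037, 0.065])
```

View pics/w1.png

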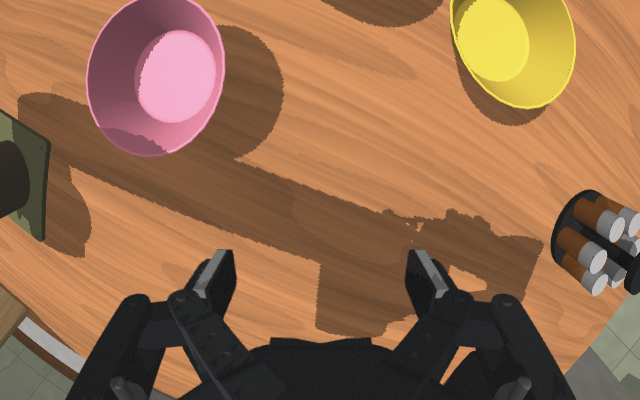

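The moves were refused, so the wrist view is still from the start pose: pink bowl at (155,75), yellow at (515,50), fingers at (220,275) and (425,275). Rows seem to need all seven keys.

send_rows([
  {"dx": 0.025,"dy": 0.0443,"dz": 0,"wx": 0,"wy": 0,"wz": 0.056,"grip": 1},
  {"dx": 0.025,"dy": 0.0443,"dz": 0,"wx": 0,"wy": 0,"wz": 0.056,"grip": 1},
  {"dx": 0.025,"dy": 0.0443,"dz": 0,"wx": 0,"wy": 0,"wz": 0.056,"grip": 1},
  {"dx": 0.025,"dy": 0.0443,"dz": 0,"wx": 0,"wy": 0,"wz": 0.056,"grip": 1},
  {"dx": 0.025,"dy": 0.0443,"dz": 0,"wx": 0,"wy": 0,"wz": 0.056,"grip": 1},
  {"dx": 0.025,"dy": 0.0443,"dz": 0,"wx": 0,"wy": 0,"wz": 0.056,"grip": 1},
  {"dx": 0.025,"dy": 0.0443,"dz": 0,"wx": 0,"wy": 0,"wz": 0.056,"grip": 1},
  {"dx": 0.025,"dy": 0.0443,"dz": 0,"wx": 0,"wy": 0,"wz": 0.056,"grip": 1},
])

```text
t: 1.4
tcp_pos: [0.4492, -0.1627, 0.2566]
ee_rot: [0.901, 0.433, 0.0, 0.0]
contact_force: [0.5, -0.4, -0.2]
width: 0.0852
gripper_force: 0.0
```

send_rows([
  {"dx": 0.025,"dy": 0.0443,"dz": 0,"wx": 0,"wy": 0,"wz": 0.056,"grip": 1},
  {"dx": 0.025,"dy": 0.0443,"dz": 0,"wx": 0,"wy": 0,"wz": 0.056,"grip": 1},
  {"dx": 0.025,"dy": 0.0443,"dz": 0,"wx": 0,"wy": 0,"wz": 0.056,"grip": 1},
  {"dx": 0.025,"dy": 0.0443,"dz": 0,"wx": 0,"wy": 0,"wz": 0.056,"grip": 1},
  {"dx": 0.025,"dy": 0.0443,"dz": 0,"wx": 0,"wy": 0,"wz": 0.056,"grip": 1},
  {"dx": 0.025,"dy": 0.0443,"dz": 0,"wx": 0,"wy": 0,"wz": 0.056,"grip": 1},
  {"dx": 0.025,"dy": 0.0443,"dz": 0,"wx": 0,"wy": 0,"wz": 0.056,"grip": 1},
  {"dx": 0.025,"dy": 0.0443,"dz": 0,"wx": 0,"wy": 0,"wz": 0.056,"grip": 1},
])

```text
t: 2.4
tcp_pos: [0.6491, 0.1918, 0.2563]
ee_rot: [0.782, 0.623, 0.0, 0.0]
contact_force: [0.0, 0.7, 0.8]
width: 0.0855
gripper_force: 0.0
```

send_rows([
  {"dx": 0,"dy": 0,"dz": -0.05,"wx": 0,"wy": 0,"wz": 0,"grip": 1},
  {"dx": 0,"dy": 0,"dz": -0.04,"wx": 0,"wy": 0,"wz": 0,"grip": 1},
  {"dx": 0,"dy": 0,"dz": -0.02,"wx": 0,"wy": 0,"wz": 0,"grip": 1},
  {"dx": 0,"dy": 0,"dz": 0,"wx": 0,"wy": 0,"wz": 0,"grip": 1},
])

```text
t: 2.9
tcp_pos: [0.6469, 0.19, 0.1439]
ee_rot: [0.783, 0.622, -0.002, -0.001]
contact_force: [-0.0, 0.3, 0.4]
width: 0.0852
gripper_force: 0.0
```

```bash
python3 - <<'E'
from det import *
s=r.state();print(s['t'],np.round(s['tcp_pos'],3),np.round(s['ee_rot'],3),np.round(s['qpos'],2))
a,P=snap('wrist','w2.png')
E
```

```text
2.9 [0.647 0.19  0.144] [ 0.783  0.622 -0.002 -0.001] [ 0.22  0.54  1.42 -0.    1.19  0.45]
```

View pics/w2.png

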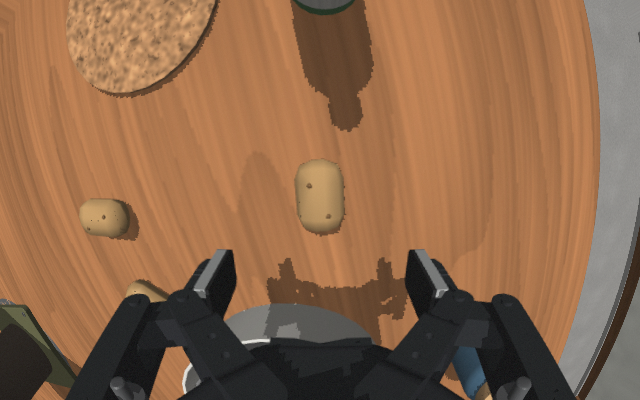

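The wrist view shows potato A at (320,196), lying lengthwise in the image and so well aligned with the fingers.

```bash
python3 - <<'E'
from det import *
P=r.camera_params('wrist')
for u,v in ((320,196),(320,160),(320,234),(105,217)): print(np.round(onz(P,u,v,.017,True),3))
E
```

```text
[0.646 0.187 0.017]
[0.653 0.217 0.017]
[0.638 0.152 0.017]
[0.422 0.215 0.017]
```

send_rows([
  {"dx": -0.001,"dy": -0.003,"dz": -0.04,"wx": 0,"wy": 0,"wz": 0,"grip": 1},
  {"dx": 0,"dy": 0,"dz": -0.04,"wx": 0,"wy": 0,"wz": 0,"grip": 1},
  {"dx": 0,"dy": 0,"dz": -0.02,"wx": 0,"wy": 0,"wz": 0,"grip": 1},
  {"dx": 0,"dy": 0,"dz": -0.013,"wx": 0,"wy": 0,"wz": 0,"grip": 1},
  {"dx": 0,"dy": 0,"dz": 0,"wx": 0,"wy": 0,"wz": 0,"grip": -1},
  {"dx": 0,"dy": 0,"dz": 0,"wx": 0,"wy": 0,"wz": 0,"grip": -1},
  {"dx": 0,"dy": 0,"dz": 0,"wx": 0,"wy": 0,"wz": 0,"grip": -1},
  {"dx": 0,"dy": 0,"dz": 0,"wx": 0,"wy": 0,"wz": 0,"grip": -1},
])

```text
t: 3.95
tcp_pos: [0.6488, 0.1876, 0.0351]
ee_rot: [0.783, 0.622, 0.002, 0.001]
contact_force: [-0.1, -0.4, 6.3]
width: 0.0391
gripper_force: 62.5
```

send_rows([
  {"dx": 0,"dy": 0,"dz": 0.02,"wx": 0,"wy": 0,"wz": 0,"grip": -1},
  {"dx": 0,"dy": 0,"dz": 0.04,"wx": 0,"wy": 0,"wz": 0,"grip": -1},
  {"dx": 0,"dy": 0,"dz": 0.05,"wx": 0,"wy": 0,"wz": 0,"grip": -1},
  {"dx": -0.017,"dy": -0.035,"dz": 0,"wx": 0,"wy": 0,"wz": 0.044,"grip": -1},
  {"dx": -0.017,"dy": -0.035,"dz": 0,"wx": 0,"wy": 0,"wz": 0.044,"grip": -1},
  {"dx": -0.017,"dy": -0.035,"dz": 0,"wx": 0,"wy": 0,"wz": 0.044,"grip": -1},
  {"dx": -0.017,"dy": -0.035,"dz": 0,"wx": 0,"wy": 0,"wz": 0.044,"grip": -1},
  {"dx": -0.018,"dy": -0.035,"dz": 0,"wx": 0,"wy": 0,"wz": 0.044,"grip": -1},
])

```text
t: 4.95
tcp_pos: [0.5607, 0.0112, 0.1435]
ee_rot: [0.709, 0.705, 0.0, 0.0]
contact_force: [-0.7, -0.5, -0.4]
width: 0.039
gripper_force: 61.7
```

send_rows([
  {"dx": -0.001,"dy": 0.001,"dz": -0.04,"wx": 0,"wy": 0,"wz": 0,"grip": -1},
  {"dx": 0,"dy": 0,"dz": -0.02,"wx": 0,"wy": 0,"wz": 0,"grip": -1},
  {"dx": 0,"dy": 0,"dz": -0.012,"wx": 0,"wy": 0,"wz": 0,"grip": -1},
  {"dx": 0,"dy": 0,"dz": 0,"wx": 0,"wy": 0,"wz": 0,"grip": -1},
  {"dx": 0,"dy": 0,"dz": 0,"wx": 0,"wy": 0,"wz": 0,"grip": 0.5},
  {"dx": 0,"dy": 0,"dz": 0,"wx": 0,"wy": 0,"wz": 0,"grip": 0.5},
  {"dx": 0,"dy": 0,"dz": 0.03,"wx": 0,"wy": 0,"wz": 0,"grip": 0.5},
  {"dx": 0,"dy": 0,"dz": 0.05,"wx": 0,"wy": 0,"wz": 0,"grip": 0.5},
])

```text
t: 5.95
tcp_pos: [0.5592, 0.0134, 0.1512]
ee_rot: [0.71, 0.704, -0.001, -0.001]
contact_force: [1.2, 0.3, -1.0]
width: 0.0643
gripper_force: 0.0
```

send_rows([
  {"dx": -0.021,"dy": 0.016,"dz": 0,"wx": 0,"wy": 0,"wz": 0.137,"grip": 1},
  {"dx": -0.022,"dy": 0.016,"dz": 0,"wx": 0,"wy": 0,"wz": 0.137,"grip": 1},
  {"dx": -0.022,"dy": 0.016,"dz": 0,"wx": 0,"wy": 0,"wz": 0.137,"grip": 1},
  {"dx": -0.022,"dy": 0.016,"dz": 0,"wx": 0,"wy": 0,"wz": 0.137,"grip": 1},
  {"dx": -0.022,"dy": 0.016,"dz": 0,"wx": 0,"wy": 0,"wz": 0.137,"grip": 1},
  {"dx": -0.022,"dy": 0.016,"dz": 0,"wx": 0,"wy": 0,"wz": 0.137,"grip": 1},
  {"dx": 0,"dy": 0,"dz": 0,"wx": 0,"wy": 0,"wz": 0,"grip": 1},
])

```text
t: 6.82
tcp_pos: [0.4278, 0.1099, 0.1519]
ee_rot: [0.369, 0.93, -0.0, -0.0]
contact_force: [-0.0, -1.0, 0.2]
width: 0.0852
gripper_force: 0.0
```

```bash
python3 - <<'E'
from det import *
s=r.state();print(s['t'],np.round(s['tcp_pos'],3),np.round(s['ee_rot'],3),np.round(s['qpos'],2))
b,Q=snap('top','t2.png')
for o in pots(b,Q): print(o)
a,P=snap('wrist')
m=np.hstack([cv2.resize(b[130:260,190:390],(400,260)),cv2.resize(a,(400,260))]);cv2.imwrite('pics/m2.png',m[:,:,::-1])
E
```

```text
6.825 [0.428 0.11  0.152] [ 0.369  0.93  -0.    -0.   ] [ 0.16  0.24  1.92  0.    0.98 -0.66]
([293, 109], 503, [0.829, -0.033], 2.92, [0.082, 0.085])
([278, 189], 200, [0.569, 0.017], 1.57, [0.042, 0.062])
([165, 197], 109, [0.549, 0.37], 1.03, [0.032, 0.088])
([212, 239], 120, [0.414, 0.219], 2.58, [0.037, 0.041])
```

View pics/m2.png

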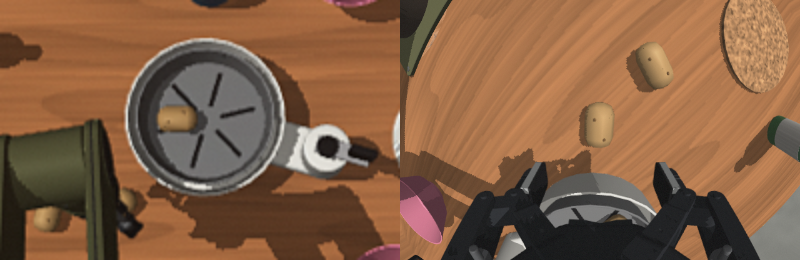

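send_rows([
  {"dx": 0.001,"dy": -0.002,"dz": -0.04,"wx": 0,"wy": 0,"wz": 0,"grip": 1},
  {"dx": 0,"dy": 0,"dz": -0.04,"wx": 0,"wy": 0,"wz": 0,"grip": 1},
  {"dx": 0,"dy": 0,"dz": -0.025,"wx": 0,"wy": 0,"wz": 0,"grip": 1},
  {"dx": 0,"dy": 0,"dz": -0.012,"wx": 0,"wy": 0,"wz": 0,"grip": 1},
  {"dx": 0,"dy": 0,"dz": 0,"wx": 0,"wy": 0,"wz": 0,"grip": -1},
  {"dx": 0,"dy": 0,"dz": 0,"wx": 0,"wy": 0,"wz": 0,"grip": -1},
  {"dx": 0,"dy": 0,"dz": 0,"wx": 0,"wy": 0,"wz": 0,"grip": -1},
  {"dx": 0,"dy": 0,"dz": 0,"wx": 0,"wy": 0,"wz": 0,"grip": -1},
])

```text
t: 7.92
tcp_pos: [0.4315, 0.1074, 0.0356]
ee_rot: [0.369, 0.929, 0.001, 0.001]
contact_force: [-1.4, 0.0, 7.4]
width: 0.0389
gripper_force: 60.3
```

send_rows([
  {"dx": 0,"dy": 0,"dz": 0.03,"wx": 0,"wy": 0,"wz": 0,"grip": -1},
  {"dx": 0,"dy": 0,"dz": 0.04,"wx": 0,"wy": 0,"wz": 0,"grip": -1},
  {"dx": 0,"dy": 0,"dz": 0.045,"wx": 0,"wy": 0,"wz": 0,"grip": -1},
  {"dx": 0.023,"dy": -0.04,"dz": 0,"wx": 0,"wy": 0,"wz": 0.159,"grip": -1},
  {"dx": 0.023,"dy": -0.04,"dz": 0,"wx": 0,"wy": 0,"wz": 0.159,"grip": -1},
  {"dx": 0.023,"dy": -0.04,"dz": 0,"wx": 0,"wy": 0,"wz": 0.159,"grip": -1},
  {"dx": 0.023,"dy": -0.04,"dz": 0,"wx": 0,"wy": 0,"wz": 0.159,"grip": -1},
  {"dx": 0,"dy": -0.003,"dz": 0,"wx": 0,"wy": 0,"wz": 0.159,"grip": -1},
])

```text
t: 8.93
tcp_pos: [0.525, -0.0587, 0.15]
ee_rot: [-0.02, 1.0, -0.001, 0.002]
contact_force: [-1.5, 0.3, -1.0]
width: 0.0394
gripper_force: 60.5
```

send_rows([
  {"dx": 0,"dy": 0,"dz": 0,"wx": 0,"wy": 0,"wz": 0.159,"grip": -1},
  {"dx": 0,"dy": 0,"dz": 0,"wx": 0,"wy": 0,"wz": 0.159,"grip": -1},
  {"dx": 0,"dy": 0,"dz": 0,"wx": 0,"wy": 0,"wz": 0.159,"grip": -1},
  {"dx": 0,"dy": 0,"dz": 0,"wx": 0,"wy": 0,"wz": 0,"grip": -1},
])

```text
t: 9.43
tcp_pos: [0.5222, -0.0557, 0.1497]
ee_rot: [-0.254, 0.967, -0.0, 0.0]
contact_force: [0.5, 0.5, -0.4]
width: 0.0388
gripper_force: 60.4
```

send_rows([
  {"dx": -0.001,"dy": 0,"dz": -0.045,"wx": 0,"wy": 0,"wz": 0,"grip": -1},
  {"dx": 0,"dy": 0,"dz": -0.022,"wx": 0,"wy": 0,"wz": 0,"grip": -1},
  {"dx": 0,"dy": 0,"dz": -0.012,"wx": 0,"wy": 0,"wz": 0,"grip": -1},
  {"dx": 0,"dy": 0,"dz": 0,"wx": 0,"wy": 0,"wz": 0,"grip": -1},
  {"dx": 0,"dy": 0,"dz": 0,"wx": 0,"wy": 0,"wz": 0,"grip": 0.5},
  {"dx": 0,"dy": 0,"dz": 0,"wx": 0,"wy": 0,"wz": 0,"grip": 0.5},
  {"dx": 0,"dy": 0,"dz": 0.03,"wx": 0,"wy": 0,"wz": 0,"grip": 0.5},
  {"dx": 0,"dy": 0,"dz": 0.05,"wx": 0,"wy": 0,"wz": 0,"grip": 0.5},
])

```text
t: 10.42
tcp_pos: [0.5201, -0.0555, 0.1499]
ee_rot: [-0.255, 0.967, 0.001, -0.002]
contact_force: [1.6, -0.5, -0.0]
width: 0.0642
gripper_force: 0.0
```

send_rows([
  {"dx": -0.014,"dy": 0.039,"dz": 0,"wx": 0,"wy": 0,"wz": -0.101,"grip": 1},
  {"dx": -0.014,"dy": 0.039,"dz": 0,"wx": 0,"wy": 0,"wz": -0.101,"grip": 1},
  {"dx": -0.014,"dy": 0.039,"dz": 0,"wx": 0,"wy": 0,"wz": -0.101,"grip": 1},
  {"dx": -0.014,"dy": 0.039,"dz": 0,"wx": 0,"wy": 0,"wz": -0.101,"grip": 1},
  {"dx": -0.014,"dy": 0.039,"dz": 0,"wx": 0,"wy": 0,"wz": -0.101,"grip": 1},
  {"dx": -0.014,"dy": 0.039,"dz": 0,"wx": 0,"wy": 0,"wz": -0.101,"grip": 1},
  {"dx": -0.014,"dy": 0.036,"dz": 0,"wx": 0,"wy": 0,"wz": -0.104,"grip": 1},
  {"dx": 0,"dy": 0,"dz": 0,"wx": 0,"wy": 0,"wz": 0,"grip": 1},
])

```text
t: 11.42
tcp_pos: [0.4226, 0.2162, 0.1508]
ee_rot: [0.096, 0.995, 0.0, 0.0]
contact_force: [0.7, -1.0, 0.6]
width: 0.0858
gripper_force: 0.0
```

```bash
python3 - <<'E'
from det import *
s=r.state();print(s['t'],np.round(s['tcp_pos'],3),np.round(s['ee_rot'],3),np.round(s['qpos'],2))
b,Q=snap('top')
for o in pots(b,Q): print(o)
a,P=snap('wrist')
lab=cv2.cvtColor(a,cv2.COLOR_RGB2LAB).astype(int)
print(lab[196,320],lab[100,320])
m=np.hstack([cv2.resize(b[130:260,190:390],(400,260)),cv2.resize(a,(400,260))]);cv2.imwrite('pics/m3.png',m[:,:,::-1])
for u,v in ((320,196),): print(onz(P,u,v,.017,True))
E
```

```text
11.425 [0.423 0.216 0.151] [0.096 0.995 0.    0.   ] [ 0.38  0.28  1.86  0.    1.   -1.  ]
([293, 109], 504, [0.829, -0.033], 2.95, [0.083, 0.085])
([278, 189], 192, [0.569, 0.016], 1.62, [0.04, 0.062])
([155, 193], 64, [0.561, 0.401], 1.27, [0.024, 0.062])
([300, 201], 199, [0.528, -0.055], -2.6, [0.041, 0.062])
([212, 241], 69, [0.407, 0.221], 1.36, [0.026, 0.034])
[167 136 159] [147 146 161]
[0.42695353 0.21362119 0.017     ]
```

View pics/m3.png

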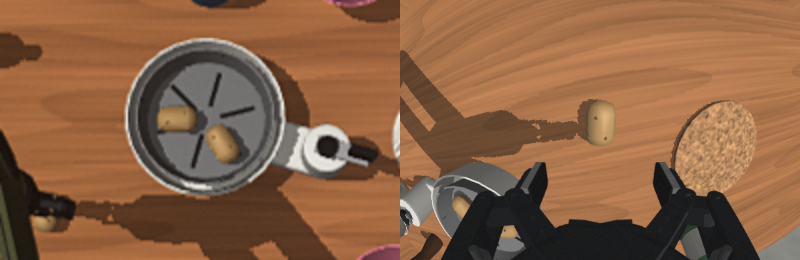

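Potatoes A and B lie in the basket. In the wrist view C is at (320,188), centred under the tool.

send_rows([
  {"dx": 0,"dy": -0.001,"dz": -0.04,"wx": 0,"wy": 0,"wz": 0,"grip": 1},
  {"dx": 0,"dy": 0,"dz": -0.04,"wx": 0,"wy": 0,"wz": 0,"grip": 1},
  {"dx": 0,"dy": 0,"dz": -0.024,"wx": 0,"wy": 0,"wz": 0,"grip": 1},
  {"dx": 0,"dy": 0,"dz": -0.012,"wx": 0,"wy": 0,"wz": 0,"grip": 1},
  {"dx": 0,"dy": 0,"dz": 0,"wx": 0,"wy": 0,"wz": 0,"grip": -1},
  {"dx": 0,"dy": 0,"dz": 0,"wx": 0,"wy": 0,"wz": 0,"grip": -1},
  {"dx": 0,"dy": 0,"dz": 0,"wx": 0,"wy": 0,"wz": 0,"grip": -1},
  {"dx": 0,"dy": 0,"dz": 0,"wx": 0,"wy": 0,"wz": 0,"grip": -1},
])

```text
t: 12.52
tcp_pos: [0.4245, 0.2135, 0.0356]
ee_rot: [0.097, 0.995, 0.001, 0.001]
contact_force: [-0.5, -1.0, 6.1]
width: 0.039
gripper_force: 60.6
```

send_rows([
  {"dx": 0,"dy": 0,"dz": 0.03,"wx": 0,"wy": 0,"wz": 0,"grip": -1},
  {"dx": 0,"dy": 0,"dz": 0.04,"wx": 0,"wy": 0,"wz": 0,"grip": -1},
  {"dx": 0,"dy": 0,"dz": 0.045,"wx": 0,"wy": 0,"wz": 0,"grip": -1},
  {"dx": 0.025,"dy": -0.038,"dz": 0,"wx": 0,"wy": 0,"wz": -0.047,"grip": -1},
  {"dx": 0.025,"dy": -0.038,"dz": 0,"wx": 0,"wy": 0,"wz": -0.047,"grip": -1},
  {"dx": 0.025,"dy": -0.038,"dz": 0,"wx": 0,"wy": 0,"wz": -0.047,"grip": -1},
  {"dx": 0.025,"dy": -0.039,"dz": 0,"wx": 0,"wy": 0,"wz": -0.047,"grip": -1},
  {"dx": 0.025,"dy": -0.039,"dz": 0,"wx": 0,"wy": 0,"wz": -0.047,"grip": -1},
])

```text
t: 13.52
tcp_pos: [0.5489, 0.0201, 0.1498]
ee_rot: [0.214, 0.977, 0.0, 0.0]
contact_force: [0.4, 0.3, -1.0]
width: 0.0394
gripper_force: 60.1
```

send_rows([
  {"dx": 0.025,"dy": -0.039,"dz": 0,"wx": 0,"wy": 0,"wz": -0.047,"grip": -1},
  {"dx": 0.025,"dy": -0.039,"dz": 0,"wx": 0,"wy": 0,"wz": -0.047,"grip": -1},
  {"dx": 0,"dy": 0,"dz": 0,"wx": 0,"wy": 0,"wz": 0,"grip": -1},
])

```text
t: 13.9
tcp_pos: [0.6007, -0.0597, 0.1497]
ee_rot: [0.26, 0.965, -0.0, 0.002]
contact_force: [0.7, 0.2, -0.1]
width: 0.0387
gripper_force: 60.2
```

send_rows([
  {"dx": -0.001,"dy": 0.003,"dz": -0.045,"wx": 0,"wy": 0,"wz": 0,"grip": -1},
  {"dx": 0,"dy": 0,"dz": -0.022,"wx": 0,"wy": 0,"wz": 0,"grip": -1},
  {"dx": 0,"dy": 0,"dz": -0.012,"wx": 0,"wy": 0,"wz": 0,"grip": -1},
  {"dx": 0,"dy": 0,"dz": 0,"wx": 0,"wy": 0,"wz": 0,"grip": -1},
  {"dx": 0,"dy": 0,"dz": 0,"wx": 0,"wy": 0,"wz": 0,"grip": 0.5},
  {"dx": 0,"dy": 0,"dz": 0,"wx": 0,"wy": 0,"wz": 0,"grip": 0.5},
  {"dx": 0,"dy": 0,"dz": 0.03,"wx": 0,"wy": 0,"wz": 0,"grip": 0.5},
  {"dx": 0,"dy": 0,"dz": 0.05,"wx": 0,"wy": 0,"wz": 0,"grip": 0.5},
])

```text
t: 14.9
tcp_pos: [0.596, -0.0536, 0.1496]
ee_rot: [0.259, 0.966, -0.0, -0.002]
contact_force: [1.0, 0.2, -0.0]
width: 0.0641
gripper_force: 0.0
```

send_rows([
  {"dx": 0,"dy": 0,"dz": 0.06,"wx": 0,"wy": 0,"wz": 0,"grip": -1},
  {"dx": 0,"dy": 0,"dz": 0.05,"wx": 0,"wy": 0,"wz": 0,"grip": -1},
  {"dx": -0.025,"dy": -0.037,"dz": 0,"wx": 0,"wy": 0,"wz": 0,"grip": -1},
  {"dx": -0.025,"dy": -0.037,"dz": 0,"wx": 0,"wy": 0,"wz": 0,"grip": -1},
  {"dx": -0.025,"dy": -0.037,"dz": 0,"wx": 0,"wy": 0,"wz": 0,"grip": -1},
  {"dx": -0.025,"dy": -0.037,"dz": 0,"wx": 0,"wy": 0,"wz": 0,"grip": -1},
  {"dx": 0,"dy": 0,"dz": 0,"wx": 0,"wy": 0,"wz": 0,"grip": -1},
])

```text
t: 15.78
tcp_pos: [0.4957, -0.2039, 0.2608]
ee_rot: [0.261, 0.965, -0.0, 0.0]
contact_force: [-0.4, 0.4, 0.6]
width: -0.0001
gripper_force: 0.0
```

```bash
python3 - <<'E'
from det import *
s=r.state();print(s['t'],np.round(s['tcp_pos'],3),np.round(s['qpos'],2))
a,P=snap('wrist');b,Q=snap('top')
for o in pots(b,Q): print(o)
m=np.hstack([cv2.resize(b[130:260,190:390],(250,162)),np.zeros((162,390,3),np.uint8)])
cv2.imwrite('pics/m4.png',np.vstack([a,m])[:,:,::-1])
import pickle;pickle.dump((P,a),open('w4.pkl','wb'))
E
```

```text
15.775 [ 0.496 -0.204  0.261] [-0.47  0.25  1.58 -0.    1.31 -1.51]
([293, 109], 501, [0.829, -0.033], 2.84, [0.082, 0.085])
([299, 177], 190, [0.605, -0.05], 2.64, [0.038, 0.065])
([278, 189], 194, [0.567, 0.017], 1.6, [0.041, 0.062])
([301, 201], 198, [0.528, -0.055], -2.58, [0.04, 0.063])
```

View pics/m4.png

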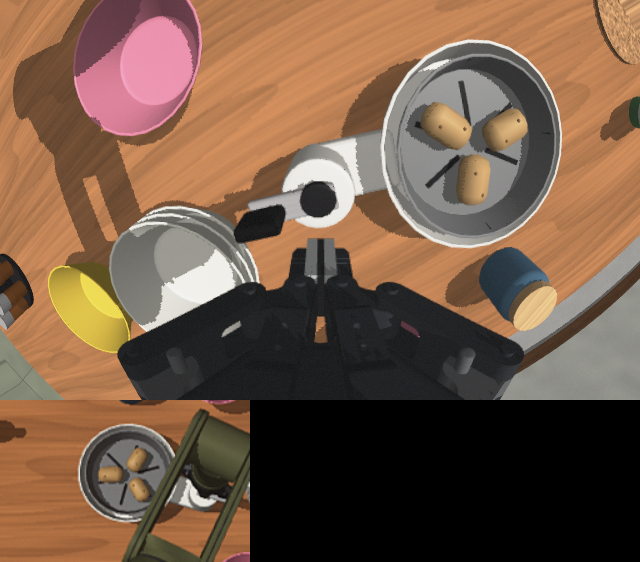

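The wrist view shows all three potatoes in the basket at (445,125), (505,130) and (473,180). The crank hub is at (318,199) and the paddle at (261,223). No fourth potato is visible.

```bash
python3 - <<'E'
from det import *
import pickle; P,a=pickle.load(open('w4.pkl','rb'))
for n,u,v,z in (('hub',318,199,.12),('hub',318,199,.13),('col',319,193,.1),('pad top',263,219,.162),('pad ctr',261,223,.145),('tub',472,143,.07),('baskfloor',467,150,.034),('pileleft',184,270,.13)): print(n,np.round(onz(P,u,v,z,True),3))
E
```

```text
hub [ 0.502 -0.211  0.12 ]
hub [ 0.499 -0.209  0.13 ]
col [ 0.504 -0.211  0.1  ]
pad top [ 0.483 -0.249  0.162]
pad ctr [ 0.489 -0.259  0.145]
tub [ 0.546 -0.042  0.07 ]
baskfloor [ 0.565 -0.038  0.034]
pileleft [ 0.497 -0.367  0.13 ]
```

send_rows([
  {"dx": 0.018,"dy": -0.024,"dz": 0,"wx": 0,"wy": 0,"wz": 0,"grip": -1},
  {"dx": 0.017,"dy": -0.023,"dz": 0,"wx": 0,"wy": 0,"wz": 0,"grip": -1},
  {"dx": 0,"dy": 0,"dz": -0.04,"wx": 0,"wy": 0,"wz": 0,"grip": -1},
  {"dx": 0,"dy": 0,"dz": -0.04,"wx": 0,"wy": 0,"wz": 0,"grip": -1},
  {"dx": 0,"dy": 0,"dz": -0.026,"wx": 0,"wy": 0,"wz": 0,"grip": -1},
  {"dx": 0,"dy": 0,"dz": 0,"wx": 0,"wy": 0,"wz": 0,"grip": -1},
])

```text
t: 16.62
tcp_pos: [0.5317, -0.2467, 0.152]
ee_rot: [0.258, 0.966, 0.001, -0.003]
contact_force: [-0.2, -0.1, 1.1]
width: 0.0002
gripper_force: 0.0
```

send_rows([
  {"dx": -0.0116,"dy": -0.006,"dz": 0,"wx": 0,"wy": 0,"wz": 0,"grip": -1},
  {"dx": -0.0127,"dy": -0.0028,"dz": 0,"wx": 0,"wy": 0,"wz": 0,"grip": -1},
  {"dx": -0.013,"dy": 0.0006,"dz": 0,"wx": 0,"wy": 0,"wz": 0,"grip": -1},
  {"dx": -0.0125,"dy": 0.0039,"dz": 0,"wx": 0,"wy": 0,"wz": 0,"grip": -1},
])

```text
t: 17.12
tcp_pos: [0.4859, -0.2552, 0.157]
ee_rot: [0.26, 0.966, -0.001, 0.006]
contact_force: [6.8, -2.2, 0.3]
width: -0.0
gripper_force: 2.6
```

```bash
python3 - <<'E'
from det import *
s=r.state();print(s['t'],np.round(s['tcp_pos'],3),np.round(s['contact_force'],1))
b,Q=snap('scene');c=cv2.resize(b[120:280,200:400],(500,400));cv2.imwrite('pics/m5.png',c[:,:,::-1])
E
```

```text
17.125 [ 0.486 -0.255  0.157] [ 6.8 -2.2  0.3]
```

View pics/m5.png

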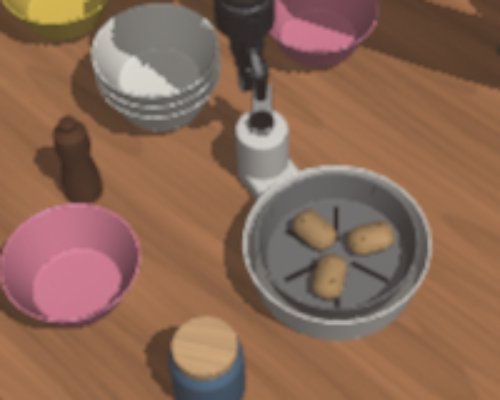

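The finger is pushing the paddle with about 7 N and the potatoes are still in the basket. I'll carry on round the circle.

send_rows([
  {"dx": -0.011,"dy": 0.007,"dz": 0,"wx": 0,"wy": 0,"wz": 0,"grip": -1},
  {"dx": -0.0088,"dy": 0.0096,"dz": 0,"wx": 0,"wy": 0,"wz": 0,"grip": -1},
  {"dx": -0.006,"dy": 0.0116,"dz": 0,"wx": 0,"wy": 0,"wz": 0,"grip": -1},
  {"dx": -0.0028,"dy": 0.0127,"dz": 0,"wx": 0,"wy": 0,"wz": 0,"grip": -1},
  {"dx": 0.0006,"dy": 0.013,"dz": 0,"wx": 0,"wy": 0,"wz": 0,"grip": -1},
  {"dx": 0.0039,"dy": 0.0125,"dz": 0,"wx": 0,"wy": 0,"wz": 0,"grip": -1},
  {"dx": 0.007,"dy": 0.011,"dz": 0,"wx": 0,"wy": 0,"wz": 0,"grip": -1},
  {"dx": 0.0096,"dy": 0.0088,"dz": 0,"wx": 0,"wy": 0,"wz": 0,"grip": -1},
])

```text
t: 18.18
tcp_pos: [0.4738, -0.1662, 0.1542]
ee_rot: [0.259, 0.966, -0.0, -0.001]
contact_force: [-2.9, -2.6, 0.6]
width: 0.0003
gripper_force: 1.6
```

send_rows([
  {"dx": 0.0116,"dy": 0.006,"dz": 0,"wx": 0,"wy": 0,"wz": 0,"grip": -1},
  {"dx": 0.0127,"dy": 0.0028,"dz": 0,"wx": 0,"wy": 0,"wz": 0,"grip": -1},
  {"dx": 0.013,"dy": -0.0006,"dz": 0,"wx": 0,"wy": 0,"wz": 0,"grip": -1},
  {"dx": 0.0125,"dy": -0.0039,"dz": 0,"wx": 0,"wy": 0,"wz": 0,"grip": -1},
  {"dx": 0.011,"dy": -0.007,"dz": 0,"wx": 0,"wy": 0,"wz": 0,"grip": -1},
  {"dx": 0.0088,"dy": -0.0096,"dz": 0,"wx": 0,"wy": 0,"wz": 0,"grip": -1},
  {"dx": 0.006,"dy": -0.0116,"dz": 0,"wx": 0,"wy": 0,"wz": 0,"grip": -1},
  {"dx": 0.0028,"dy": -0.0127,"dz": 0,"wx": 0,"wy": 0,"wz": 0,"grip": -1},
])

```text
t: 19.18
tcp_pos: [0.5545, -0.2019, 0.1537]
ee_rot: [0.259, 0.966, 0.002, -0.001]
contact_force: [-1.3, 4.8, -0.5]
width: 0.0001
gripper_force: 2.0
```

send_rows([
  {"dx": -0.0006,"dy": -0.013,"dz": 0,"wx": 0,"wy": 0,"wz": 0,"grip": -1},
  {"dx": -0.0039,"dy": -0.0125,"dz": 0,"wx": 0,"wy": 0,"wz": 0,"grip": -1},
  {"dx": -0.007,"dy": -0.011,"dz": 0,"wx": 0,"wy": 0,"wz": 0,"grip": -1},
  {"dx": -0.0096,"dy": -0.0088,"dz": 0,"wx": 0,"wy": 0,"wz": 0,"grip": -1},
  {"dx": -0.0116,"dy": -0.006,"dz": 0,"wx": 0,"wy": 0,"wz": 0,"grip": -1},
  {"dx": -0.0127,"dy": -0.0028,"dz": 0,"wx": 0,"wy": 0,"wz": 0,"grip": -1},
  {"dx": -0.013,"dy": 0.0006,"dz": 0,"wx": 0,"wy": 0,"wz": 0,"grip": -1},
  {"dx": -0.0125,"dy": 0.0039,"dz": 0,"wx": 0,"wy": 0,"wz": 0,"grip": -1},
])

```text
t: 20.18
tcp_pos: [0.4878, -0.2555, 0.1559]
ee_rot: [0.259, 0.966, -0.001, 0.006]
contact_force: [6.7, -1.3, -0.5]
width: 0.0
gripper_force: 2.8
```

```bash
python3 - <<'E'
from det import *
s=r.state();print(s['t'],np.round(s['tcp_pos'],3),np.round(s['contact_force'],1))
b,Q=snap('scene');c=cv2.resize(b[120:280,200:400],(500,400));cv2.imwrite('pics/m6.png',c[:,:,::-1])
E
```

```text
20.175 [ 0.488 -0.255  0.156] [ 6.7 -1.3 -0.5]
```

View pics/m6.png

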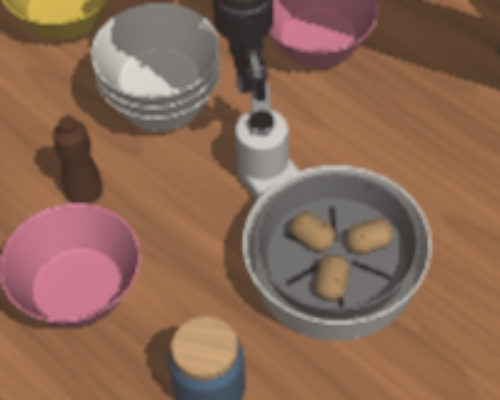

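One turn is done and the picture is unchanged, with the potatoes still in place. Second turn next, plus a margin.

send_rows([
  {"dx": -0.011,"dy": 0.007,"dz": 0,"wx": 0,"wy": 0,"wz": 0,"grip": -1},
  {"dx": -0.0088,"dy": 0.0096,"dz": 0,"wx": 0,"wy": 0,"wz": 0,"grip": -1},
  {"dx": -0.006,"dy": 0.0116,"dz": 0,"wx": 0,"wy": 0,"wz": 0,"grip": -1},
  {"dx": -0.0028,"dy": 0.0127,"dz": 0,"wx": 0,"wy": 0,"wz": 0,"grip": -1},
  {"dx": 0.0006,"dy": 0.013,"dz": 0,"wx": 0,"wy": 0,"wz": 0,"grip": -1},
  {"dx": 0.0039,"dy": 0.0125,"dz": 0,"wx": 0,"wy": 0,"wz": 0,"grip": -1},
  {"dx": 0.007,"dy": 0.011,"dz": 0,"wx": 0,"wy": 0,"wz": 0,"grip": -1},
  {"dx": 0.0096,"dy": 0.0088,"dz": 0,"wx": 0,"wy": 0,"wz": 0,"grip": -1},
])

```text
t: 21.22
tcp_pos: [0.4744, -0.1664, 0.154]
ee_rot: [0.259, 0.966, -0.0, -0.001]
contact_force: [-3.1, -2.4, 0.8]
width: -0.0
gripper_force: 1.6
```

send_rows([
  {"dx": 0.0116,"dy": 0.006,"dz": 0,"wx": 0,"wy": 0,"wz": 0,"grip": -1},
  {"dx": 0.0127,"dy": 0.0028,"dz": 0,"wx": 0,"wy": 0,"wz": 0,"grip": -1},
  {"dx": 0.013,"dy": -0.0006,"dz": 0,"wx": 0,"wy": 0,"wz": 0,"grip": -1},
  {"dx": 0.0125,"dy": -0.0039,"dz": 0,"wx": 0,"wy": 0,"wz": 0,"grip": -1},
  {"dx": 0.011,"dy": -0.007,"dz": 0,"wx": 0,"wy": 0,"wz": 0,"grip": -1},
  {"dx": 0.0088,"dy": -0.0096,"dz": 0,"wx": 0,"wy": 0,"wz": 0,"grip": -1},
  {"dx": 0.006,"dy": -0.0116,"dz": 0,"wx": 0,"wy": 0,"wz": 0,"grip": -1},
  {"dx": 0.0028,"dy": -0.0127,"dz": 0,"wx": 0,"wy": 0,"wz": 0,"grip": -1},
])

```text
t: 22.22
tcp_pos: [0.5546, -0.2019, 0.1538]
ee_rot: [0.259, 0.966, 0.002, -0.0]
contact_force: [-1.0, 4.4, -0.6]
width: -0.0003
gripper_force: 2.0
```

send_rows([
  {"dx": -0.0006,"dy": -0.013,"dz": 0,"wx": 0,"wy": 0,"wz": 0,"grip": -1},
  {"dx": -0.0039,"dy": -0.0125,"dz": 0,"wx": 0,"wy": 0,"wz": 0,"grip": -1},
  {"dx": -0.007,"dy": -0.011,"dz": 0,"wx": 0,"wy": 0,"wz": 0,"grip": -1},
  {"dx": -0.0096,"dy": -0.0088,"dz": 0,"wx": 0,"wy": 0,"wz": 0,"grip": -1},
  {"dx": -0.0116,"dy": -0.006,"dz": 0,"wx": 0,"wy": 0,"wz": 0,"grip": -1},
  {"dx": -0.0127,"dy": -0.0028,"dz": 0,"wx": 0,"wy": 0,"wz": 0,"grip": -1},
  {"dx": -0.013,"dy": 0.0006,"dz": 0,"wx": 0,"wy": 0,"wz": 0,"grip": -1},
  {"dx": -0.0125,"dy": 0.0039,"dz": 0,"wx": 0,"wy": 0,"wz": 0,"grip": -1},
])

```text
t: 23.22
tcp_pos: [0.4878, -0.2555, 0.156]
ee_rot: [0.259, 0.966, -0.001, 0.006]
contact_force: [5.5, -2.4, 1.1]
width: 0.0001
gripper_force: 2.8
```

send_rows([
  {"dx": -0.011,"dy": 0.007,"dz": 0,"wx": 0,"wy": 0,"wz": 0,"grip": -1},
  {"dx": -0.0088,"dy": 0.0096,"dz": 0,"wx": 0,"wy": 0,"wz": 0,"grip": -1},
  {"dx": -0.006,"dy": 0.0116,"dz": 0,"wx": 0,"wy": 0,"wz": 0,"grip": -1},
  {"dx": -0.0028,"dy": 0.0127,"dz": 0,"wx": 0,"wy": 0,"wz": 0,"grip": -1},
  {"dx": 0.0006,"dy": 0.013,"dz": 0,"wx": 0,"wy": 0,"wz": 0,"grip": -1},
  {"dx": 0.0039,"dy": 0.0125,"dz": 0,"wx": 0,"wy": 0,"wz": 0,"grip": -1},
  {"dx": 0,"dy": 0,"dz": 0,"wx": 0,"wy": 0,"wz": 0,"grip": -1},
  {"dx": -0.01,"dy": -0.012,"dz": 0,"wx": 0,"wy": 0,"wz": 0,"grip": -1},
])

```text
t: 24.22
tcp_pos: [0.4492, -0.1989, 0.1544]
ee_rot: [0.258, 0.966, 0.0, 0.001]
contact_force: [-0.0, 0.2, 0.4]
width: -0.0002
gripper_force: 0.0
```

send_rows([
  {"dx": 0,"dy": 0,"dz": 0.03,"wx": 0,"wy": 0,"wz": 0,"grip": -1},
  {"dx": 0,"dy": 0,"dz": 0.05,"wx": 0,"wy": 0,"wz": 0,"grip": -1},
  {"dx": 0,"dy": 0,"dz": 0.03,"wx": 0,"wy": 0,"wz": 0,"grip": -1},
  {"dx": 0,"dy": 0,"dz": 0,"wx": 0,"wy": 0,"wz": 0,"grip": -1},
])

```text
t: 24.72
tcp_pos: [0.4496, -0.2005, 0.267]
ee_rot: [0.259, 0.966, -0.001, 0.003]
contact_force: [-0.2, -0.3, -0.6]
width: -0.0001
gripper_force: 0.0
```

```bash
python3 - <<'E'
from det import *
s=r.state();print(s['t'],np.round(s['tcp_pos'],3),np.round(s['ee_rot'],3),np.round(s['qpos'],2))
b,Q=snap('scene');c=cv2.resize(b[120:280,200:400],(400,320));a,P=snap('wrist')
cv2.imwrite('pics/m7.png',np.hstack([c,cv2.resize(a,(400,320))])[:,:,::-1])
E
```

```text
24.725 [ 0.45  -0.201  0.267] [ 0.259  0.966 -0.001  0.003] [-0.51  0.18  1.66 -0.    1.3  -1.55]
```

View pics/m7.png

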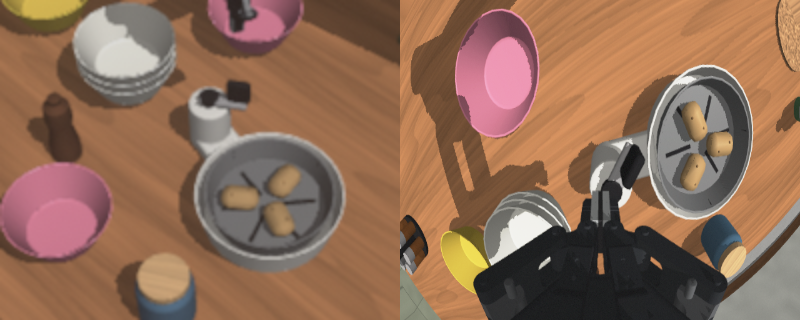

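Cranking is done, at about 14.5 rad, and all three potatoes are still in the basket. Next I take the top bowl by its rim on the side facing the robot (-x), with the tool tilted along the wall.

send_rows([
  {"dx": -0.0065,"dy": -0.025,"dz": 0,"wx": 0,"wy": 0,"wz": -0.131,"grip": 0.3},
  {"dx": -0.0065,"dy": -0.025,"dz": 0,"wx": 0,"wy": 0,"wz": -0.131,"grip": 0.3},
  {"dx": -0.0065,"dy": -0.025,"dz": 0,"wx": 0,"wy": 0,"wz": -0.131,"grip": 0.3},
  {"dx": -0.0065,"dy": -0.025,"dz": 0,"wx": 0,"wy": 0,"wz": -0.131,"grip": 0.3},
  {"dx": -0.0065,"dy": -0.025,"dz": 0,"wx": 0,"wy": 0,"wz": -0.131,"grip": 0.3},
  {"dx": -0.0065,"dy": -0.025,"dz": 0,"wx": 0,"wy": 0,"wz": -0.131,"grip": 0.3},
  {"dx": -0.0065,"dy": -0.025,"dz": 0,"wx": 0,"wy": 0,"wz": -0.131,"grip": 0.3},
  {"dx": -0.0065,"dy": -0.025,"dz": 0,"wx": 0,"wy": 0,"wz": -0.131,"grip": 0.3},
])

```text
t: 25.82
tcp_pos: [0.3952, -0.3989, 0.2619]
ee_rot: [0.709, 0.705, 0.0, -0.002]
contact_force: [-0.1, 1.2, 0.1]
width: 0.0554
gripper_force: 0.0
```

send_rows([
  {"dx": 0,"dy": 0,"dz": 0,"wx": 0,"wy": -0.105,"wz": 0,"grip": 0.3},
  {"dx": 0,"dy": 0,"dz": 0,"wx": 0,"wy": -0.105,"wz": 0,"grip": 0.3},
  {"dx": 0,"dy": 0,"dz": 0,"wx": 0,"wy": -0.105,"wz": 0,"grip": 0.3},
  {"dx": 0,"dy": 0,"dz": 0,"wx": 0,"wy": -0.104,"wz": 0,"grip": 0.3},
  {"dx": 0,"dy": 0,"dz": -0.03,"wx": 0,"wy": 0,"wz": 0,"grip": 0.3},
  {"dx": 0,"dy": 0,"dz": -0.03,"wx": 0,"wy": 0,"wz": 0,"grip": 0.3},
  {"dx": 0,"dy": 0,"dz": 0,"wx": 0,"wy": 0,"wz": 0,"grip": 0.3},
])

```text
t: 26.7
tcp_pos: [0.3945, -0.3962, 0.2003]
ee_rot: [0.693, 0.691, 0.148, 0.143]
contact_force: [0.1, -0.2, 0.5]
width: 0.0558
gripper_force: 0.0
```

```bash
python3 - <<'E'
from det import *
from scipy.spatial.transform import Rotation as R
s=r.state();print(s['t'],np.round(s['tcp_pos'],4),np.round(R.from_quat(s['ee_rot']).as_matrix(),3).tolist(),np.round(s['qpos'],2))
a,P=snap('wrist','w8.png')
import pickle;pickle.dump((P,a),open('w8.pkl','wb'))
E
```

```text
26.7 [ 0.3945 -0.3962  0.2003] [[0.002, 0.915, 0.403], [1.0, -0.005, 0.007], [0.008, 0.403, -0.915]] [-1.09  0.25  1.83  0.47  0.92 -1.35]
```

View pics/w8.png

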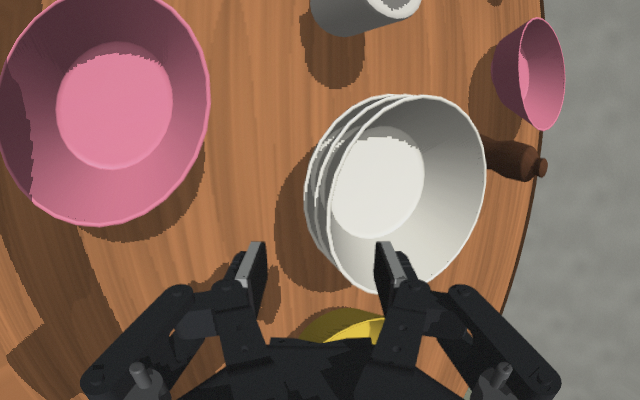

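The wrist view shows the tilted gripper at the pile: top rim edges at about (328,200) left, (425,95) top, (486,170) right and (372,294) bottom. I'll fit the rim from the white mask.

```bash
python3 - <<'E'
from det import *
import pickle; P,a=pickle.load(open('w8.pkl','rb'))
X=np.array([onz(P,u,v,.13,True) for u,v in ((425,95),(470,117),(486,170),(470,220),(328,210),(333,237),(348,268),(372,293),(330,190))])
A=np.c_[2*X[:,:2],np.ones(len(X))];b=(X[:,:2]**2).sum(1);s=np.linalg.lstsq(A,b,rcond=None)[0]
print(np.round(X[:,:2],3).tolist(),np.round(s[:2],4),np.sqrt(s[2]+s[0]**2+s[1]**2))
E
```

```text
[[0.513, -0.313], [0.571, -0.328], [0.604, -0.38], [0.589, -0.43], [0.431, -0.393], [0.435, -0.414], [0.448, -0.444], [0.473, -0.476], [0.432, -0.379]] [ 0.5166 -0.3967] 0.0853660189366352
```

send_rows([
  {"dx": 0.016,"dy": 0,"dz": -0.025,"wx": 0,"wy": 0,"wz": 0,"grip": 0.3},
  {"dx": 0.009,"dy": 0,"dz": -0.02,"wx": 0,"wy": 0,"wz": 0,"grip": 0.3},
  {"dx": 0.006,"dy": 0,"dz": -0.013,"wx": 0,"wy": 0,"wz": 0,"grip": 0.3},
  {"dx": 0,"dy": 0,"dz": 0,"wx": 0,"wy": 0,"wz": 0,"grip": 0.3},
])

```text
t: 27.25
tcp_pos: [0.4277, -0.3984, 0.1459]
ee_rot: [0.692, 0.691, 0.147, 0.146]
contact_force: [-0.5, 0.6, 0.4]
width: 0.0557
gripper_force: 0.0
```

send_rows([
  {"dx": 0,"dy": 0,"dz": 0,"wx": 0,"wy": 0,"wz": 0,"grip": -1},
  {"dx": 0,"dy": 0,"dz": 0,"wx": 0,"wy": 0,"wz": 0,"grip": -1},
  {"dx": 0,"dy": 0,"dz": 0,"wx": 0,"wy": 0,"wz": 0,"grip": -1},
  {"dx": 0,"dy": 0,"dz": 0,"wx": 0,"wy": 0,"wz": 0,"grip": -1},
  {"dx": 0,"dy": 0,"dz": 0,"wx": 0,"wy": 0,"wz": 0,"grip": -1},
])

```text
t: 27.88
tcp_pos: [0.4275, -0.3987, 0.1467]
ee_rot: [0.692, 0.691, 0.147, 0.147]
contact_force: [-2.3, 0.5, 2.6]
width: 0.0009
gripper_force: 53.1
```

```bash
python3 - <<'E'
from det import *
s=r.state();print(s['t'],np.round(s['tcp_pos'],4),np.round(s['contact_force'],1),s['width'],s['gripper_force'])
b,Q=snap('scene');c=cv2.resize(b[90:190,215:315],(400,400),interpolation=2);a,P=snap('wrist')
cv2.imwrite('pics/m9.png',np.hstack([c,cv2.resize(a[60:340,180:500],(400,400))])[:,:,::-1])
E
```

```text
27.875 [ 0.4275 -0.3987  0.1467] [-2.3  0.5  2.6] 0.0008816161428166003 53.06115885323379
```

View pics/m9.png

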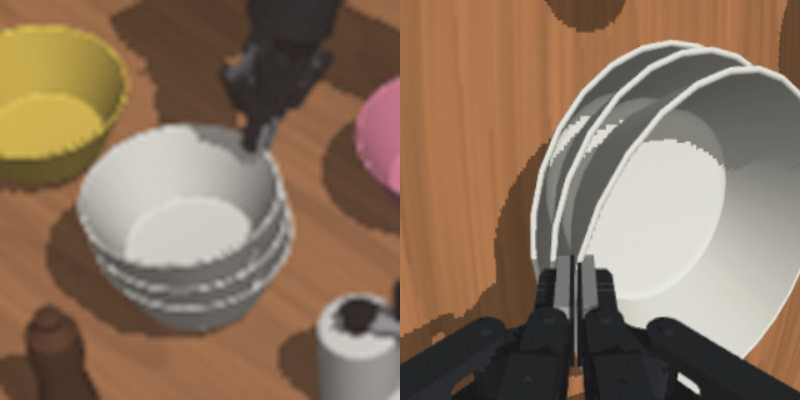

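Both fingers straddle the top rim at about crop (575,265), but the grip is shallow (width 0.9 mm). I'll reopen and go about 6 mm deeper.

send_rows([
  {"dx": 0,"dy": 0,"dz": 0,"wx": 0,"wy": 0,"wz": 0,"grip": -0.3},
  {"dx": 0,"dy": 0,"dz": 0,"wx": 0,"wy": 0,"wz": 0,"grip": -0.3},
  {"dx": 0.002,"dy": 0,"dz": -0.0065,"wx": 0,"wy": 0,"wz": 0,"grip": -0.3},
  {"dx": 0,"dy": 0,"dz": 0,"wx": 0,"wy": 0,"wz": 0,"grip": -0.3},
  {"dx": 0,"dy": 0,"dz": 0,"wx": 0,"wy": 0,"wz": 0,"grip": -1},
  {"dx": 0,"dy": 0,"dz": 0,"wx": 0,"wy": 0,"wz": 0,"grip": -1},
  {"dx": 0,"dy": 0,"dz": 0,"wx": 0,"wy": 0,"wz": 0,"grip": -1},
  {"dx": 0,"dy": 0,"dz": 0,"wx": 0,"wy": 0,"wz": 0,"grip": -1},
])

```text
t: 28.98
tcp_pos: [0.4297, -0.3991, 0.14]
ee_rot: [0.692, 0.691, 0.147, 0.147]
contact_force: [-0.1, -1.2, -0.3]
width: 0.0012
gripper_force: 58.1
```

send_rows([
  {"dx": 0,"dy": 0,"dz": 0.01,"wx": 0,"wy": 0,"wz": 0,"grip": -1},
  {"dx": 0,"dy": 0,"dz": 0.015,"wx": 0,"wy": 0,"wz": 0,"grip": -1},
  {"dx": 0,"dy": 0,"dz": 0.02,"wx": 0,"wy": 0,"wz": 0,"grip": -1},
  {"dx": 0,"dy": 0,"dz": 0.02,"wx": 0,"wy": 0,"wz": 0,"grip": -1},
  {"dx": 0,"dy": 0,"dz": 0.02,"wx": 0,"wy": 0,"wz": 0,"grip": -1},
  {"dx": 0,"dy": 0,"dz": 0,"wx": 0,"wy": 0,"wz": 0,"grip": -1},
])

```text
t: 29.72
tcp_pos: [0.4301, -0.3997, 0.2275]
ee_rot: [0.691, 0.691, 0.146, 0.149]
contact_force: [0.1, -0.5, -1.8]
width: 0.001
gripper_force: 57.8
```

```bash
python3 - <<'E'
from det import *
s=r.state();print(s['t'],np.round(s['tcp_pos'],4),np.round(s['contact_force'],1),s['width'],s['gripper_force'])
b,Q=snap('scene');c=cv2.resize(b[60:190,195:325],(400,400),interpolation=2);a,P=snap('wrist')
cv2.imwrite('pics/m10.png',np.hstack([c,cv2.resize(a[60:340,180:500],(400,400))])[:,:,::-1])
E
```

```text
29.725 [ 0.4301 -0.3997  0.2275] [ 0.1 -0.5 -1.8] 0.001034569627064118 57.82868977636099
```

View pics/m10.png

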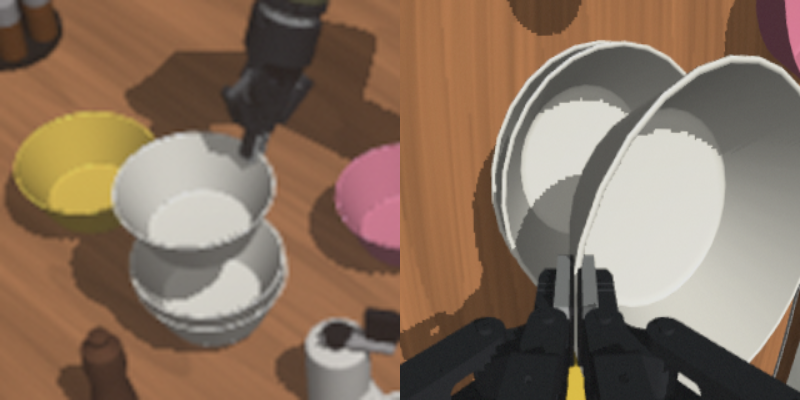

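Only the top bowl came up; the lower two are still nested. Next I carry it to the mat on an outward arc.

send_rows([
  {"dx": 0,"dy": 0,"dz": 0.04,"wx": 0,"wy": 0,"wz": 0,"grip": -1},
  {"dx": 0,"dy": 0,"dz": 0.045,"wx": 0,"wy": 0,"wz": 0,"grip": -1},
  {"dx": 0.008,"dy": 0.02,"dz": 0,"wx": 0,"wy": 0,"wz": 0,"grip": -1},
  {"dx": 0.008,"dy": 0.03,"dz": 0,"wx": 0,"wy": 0,"wz": 0,"grip": -1},
  {"dx": 0.008,"dy": 0.04,"dz": 0,"wx": 0,"wy": 0,"wz": 0,"grip": -1},
  {"dx": 0.008,"dy": 0.04,"dz": 0,"wx": 0,"wy": 0,"wz": 0,"grip": -1},
  {"dx": 0.008,"dy": 0.04,"dz": 0,"wx": 0,"wy": 0,"wz": 0,"grip": -1},
  {"dx": 0.008,"dy": 0.04,"dz": 0,"wx": 0,"wy": 0,"wz": 0,"grip": -1},
])

```text
t: 30.82
tcp_pos: [0.476, -0.1857, 0.307]
ee_rot: [0.692, 0.692, 0.147, 0.144]
contact_force: [-0.1, -0.3, -3.6]
width: 0.0014
gripper_force: 58.0
```

send_rows([
  {"dx": 0.008,"dy": 0.04,"dz": 0,"wx": 0,"wy": 0,"wz": 0,"grip": -1},
  {"dx": 0.008,"dy": 0.04,"dz": 0,"wx": 0,"wy": 0,"wz": 0,"grip": -1},
  {"dx": 0.008,"dy": 0.04,"dz": 0,"wx": 0,"wy": 0,"wz": 0,"grip": -1},
  {"dx": 0.008,"dy": 0.04,"dz": 0,"wx": 0,"wy": 0,"wz": 0,"grip": -1},
  {"dx": -0.008,"dy": 0.04,"dz": 0,"wx": 0,"wy": 0,"wz": 0,"grip": -1},
  {"dx": -0.008,"dy": 0.04,"dz": 0,"wx": 0,"wy": 0,"wz": 0,"grip": -1},
  {"dx": -0.008,"dy": 0.04,"dz": 0,"wx": 0,"wy": 0,"wz": 0,"grip": -1},
  {"dx": -0.008,"dy": 0.04,"dz": 0,"wx": 0,"wy": 0,"wz": 0,"grip": -1},
])

```text
t: 31.82
tcp_pos: [0.4746, 0.1327, 0.3069]
ee_rot: [0.692, 0.692, 0.145, 0.145]
contact_force: [-0.1, 0.2, -2.2]
width: 0.001
gripper_force: 58.0
```

send_rows([
  {"dx": -0.008,"dy": 0.04,"dz": 0,"wx": 0,"wy": 0,"wz": 0,"grip": -1},
  {"dx": -0.008,"dy": 0.04,"dz": 0,"wx": 0,"wy": 0,"wz": 0,"grip": -1},
  {"dx": -0.008,"dy": 0.04,"dz": 0,"wx": 0,"wy": 0,"wz": 0,"grip": -1},
  {"dx": -0.009,"dy": 0.04,"dz": 0,"wx": 0,"wy": 0,"wz": 0,"grip": -1},
  {"dx": -0.009,"dy": 0.04,"dz": 0,"wx": 0,"wy": 0,"wz": 0,"grip": -1},
  {"dx": -0.009,"dy": 0.03,"dz": 0,"wx": 0,"wy": 0,"wz": 0,"grip": -1},
  {"dx": 0,"dy": 0.02,"dz": 0,"wx": 0,"wy": 0,"wz": 0,"grip": -1},
  {"dx": 0,"dy": 0,"dz": 0,"wx": 0,"wy": 0,"wz": 0,"grip": -1},
])

```text
t: 32.83
tcp_pos: [0.4259, 0.3822, 0.3083]
ee_rot: [0.691, 0.692, 0.146, 0.147]
contact_force: [-0.9, -1.2, -1.6]
width: 0.0012
gripper_force: 58.0
```

```bash
python3 - <<'E'
from det import *
from scipy.spatial.transform import Rotation as R
s=r.state();print(s['t'],np.round(s['tcp_pos'],4),np.round(R.from_quat(s['ee_rot']).as_matrix()[:,1:],3).tolist(),np.round(s['contact_force'],1),s['width'],s['gripper_force'])
b,Q=snap('scene');c=cv2.resize(b[170:370,330:530],(400,400),interpolation=2);a,P=snap('wrist')
cv2.imwrite('pics/m11.png',np.hstack([c,cv2.resize(a,(400,400))])[:,:,::-1])
E
```

```text
32.825 [0.4259 0.3822 0.3083] [[0.914, 0.405], [0.002, -0.001], [0.405, -0.914]] [-0.9 -1.2 -1.6] 0.0011735014866297328 58.002662155777216
```

View pics/m11.png

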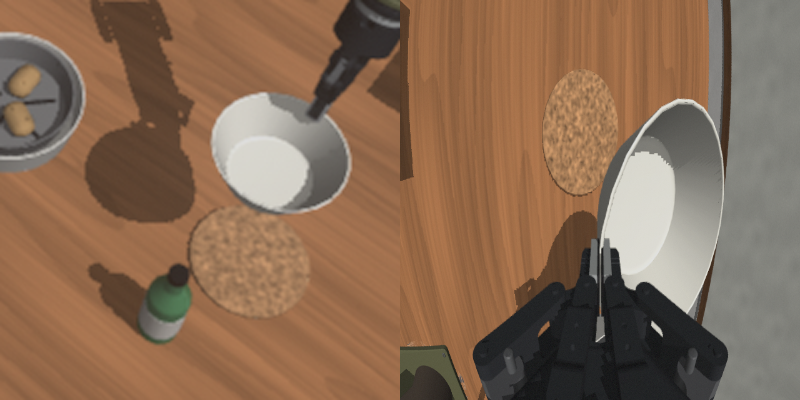

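The bowl is held level beside the mat. Lowering it now.

send_rows([
  {"dx": 0,"dy": 0.011,"dz": -0.04,"wx": 0,"wy": 0,"wz": 0,"grip": -1},
  {"dx": 0,"dy": 0.01,"dz": -0.05,"wx": 0,"wy": 0,"wz": 0,"grip": -1},
  {"dx": 0,"dy": 0,"dz": -0.05,"wx": 0,"wy": 0,"wz": 0,"grip": -1},
  {"dx": 0,"dy": 0,"dz": -0.03,"wx": 0,"wy": 0,"wz": 0,"grip": -1},
  {"dx": 0,"dy": 0,"dz": -0.015,"wx": 0,"wy": 0,"wz": 0,"grip": -1},
  {"dx": 0,"dy": 0,"dz": -0.008,"wx": 0,"wy": 0,"wz": 0,"grip": -1},
  {"dx": 0,"dy": 0,"dz": -0.006,"wx": 0,"wy": 0,"wz": 0,"grip": -1},
  {"dx": 0,"dy": 0,"dz": 0,"wx": 0,"wy": 0,"wz": 0,"grip": -1},
])

```text
t: 33.92
tcp_pos: [0.4269, 0.4026, 0.1115]
ee_rot: [0.692, 0.691, 0.148, 0.147]
contact_force: [-0.1, -0.3, -1.9]
width: 0.0013
gripper_force: 58.0
```

send_rows([
  {"dx": 0,"dy": 0,"dz": -0.003,"wx": 0,"wy": 0,"wz": 0,"grip": -1},
  {"dx": 0,"dy": 0,"dz": -0.003,"wx": 0,"wy": 0,"wz": 0,"grip": -1},
  {"dx": 0,"dy": 0,"dz": 0,"wx": 0,"wy": 0,"wz": 0,"grip": -1},
])

```text
t: 34.3
tcp_pos: [0.4266, 0.4025, 0.1049]
ee_rot: [0.692, 0.691, 0.147, 0.147]
contact_force: [0.9, -0.4, -2.4]
width: 0.0009
gripper_force: 58.1
```

send_rows([
  {"dx": 0,"dy": 0,"dz": -0.002,"wx": 0,"wy": 0,"wz": 0,"grip": -1},
  {"dx": 0,"dy": 0,"dz": 0,"wx": 0,"wy": 0,"wz": 0,"grip": -1},
])

```text
t: 34.55
tcp_pos: [0.4268, 0.4028, 0.1035]
ee_rot: [0.692, 0.691, 0.148, 0.147]
contact_force: [-2.7, 0.1, 3.8]
width: 0.0009
gripper_force: 59.1
```

send_rows([
  {"dx": 0,"dy": 0,"dz": 0,"wx": 0,"wy": 0,"wz": 0,"grip": -0.3},
  {"dx": 0,"dy": 0,"dz": 0,"wx": 0,"wy": 0,"wz": 0,"grip": -0.3},
  {"dx": -0.004,"dy": 0,"dz": 0.009,"wx": 0,"wy": 0,"wz": 0,"grip": -0.3},
  {"dx": -0.012,"dy": 0,"dz": 0.027,"wx": 0,"wy": 0,"wz": 0,"grip": -0.3},
  {"dx": -0.012,"dy": 0,"dz": 0.04,"wx": 0,"wy": 0,"wz": 0,"grip": -0.3},
  {"dx": 0,"dy": 0,"dz": 0.05,"wx": 0,"wy": 0,"wz": 0,"grip": 0},
  {"dx": 0.01,"dy": -0.04,"dz": 0.03,"wx": 0,"wy": 0.105,"wz": 0,"grip": 0.5},
  {"dx": 0.01,"dy": -0.04,"dz": 0,"wx": 0,"wy": 0.105,"wz": 0,"grip": 0.5},
])

```text
t: 35.55
tcp_pos: [0.4192, 0.3239, 0.2633]
ee_rot: [0.702, 0.704, 0.077, 0.073]
contact_force: [0.6, -1.0, -0.7]
width: 0.0638
gripper_force: 0.0
```

send_rows([
  {"dx": 0.02,"dy": -0.04,"dz": 0,"wx": 0,"wy": 0.105,"wz": 0,"grip": 0.5},
  {"dx": 0.02,"dy": -0.04,"dz": 0,"wx": 0,"wy": 0.104,"wz": 0,"grip": 0.5},
  {"dx": 0.025,"dy": -0.05,"dz": 0,"wx": 0,"wy": 0,"wz": 0,"grip": 0.5},
  {"dx": 0.02,"dy": -0.05,"dz": 0,"wx": 0,"wy": 0,"wz": 0,"grip": 0.5},
  {"dx": 0,"dy": 0,"dz": 0,"wx": 0,"wy": 0,"wz": 0,"grip": 0.5},
])

```text
t: 36.17
tcp_pos: [0.5048, 0.1391, 0.2592]
ee_rot: [0.709, 0.705, 0.0, 0.001]
contact_force: [-0.7, 0.3, -0.6]
width: 0.0643
gripper_force: 0.0
```

```bash
python3 - <<'E'
from det import *
s=r.state();print(s['t'],np.round(s['tcp_pos'],4),np.round(s['ee_rot'],3),np.round(s['qpos'],2))
b,Q=snap('top');a,P=snap('wrist')
for o in pots(b,Q,.051): print(o)
hsv=cv2.cvtColor(b,cv2.COLOR_RGB2HSV).astype(int)
m=np.zeros((400,640),bool); m[160:250,115:200]=((hsv[...,1]<30)&(hsv[...,2]>90))[160:250,115:200]; print('bowl',circ(m,Q,.094))
import pickle;pickle.dump((P,a),open('w12.pkl','wb'))
cv2.imwrite('pics/m12.png',np.hstack([cv2.resize(b[140:250,110:330],(440,220)),cv2.resize(a,(352,220))])[:,:,::-1])
E
```

```text
36.175 [0.5048 0.1391 0.2592] [0.709 0.705 0.    0.001] [ 0.19  0.23  1.61 -0.    1.3   0.2 ]
([293, 109], 503, [0.817, -0.035], 2.98, [0.081, 0.083])
([304, 179], 194, [0.593, -0.068], 2.25, [0.039, 0.063])
([280, 182], 183, [0.583, 0.007], 1.23, [0.039, 0.059])
bowl [0.519 0.396 0.088]
```

View pics/m12.png

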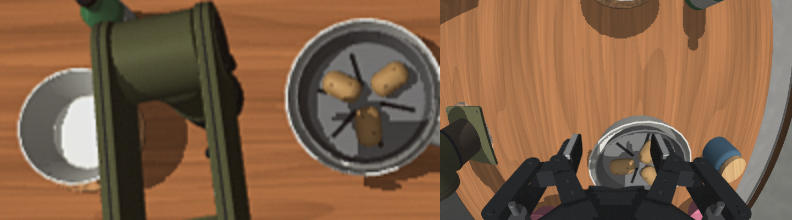

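The bowl stands on the mat. In the top view the potatoes in the basket are at (304,179), (280,182) and a shaded one near (294,203). I miscounted: that was picture 16, over the limit of 14. I'll view no more and check by numbers only. Next is potato P2.

send_rows([
  {"dx": 0.019,"dy": -0.033,"dz": 0,"wx": 0,"wy": 0,"wz": -0.083,"grip": 0.5},
  {"dx": 0.019,"dy": -0.033,"dz": 0,"wx": 0,"wy": 0,"wz": -0.083,"grip": 0.5},
  {"dx": 0.019,"dy": -0.033,"dz": 0,"wx": 0,"wy": 0,"wz": -0.083,"grip": 0.5},
  {"dx": 0.019,"dy": -0.034,"dz": -0.03,"wx": 0,"wy": 0,"wz": -0.083,"grip": 0.5},
  {"dx": 0,"dy": 0,"dz": -0.05,"wx": 0,"wy": 0,"wz": 0,"grip": 0.5},
  {"dx": 0,"dy": 0,"dz": -0.03,"wx": 0,"wy": 0,"wz": 0,"grip": 0.5},
  {"dx": 0,"dy": 0,"dz": 0,"wx": 0,"wy": 0,"wz": 0,"grip": 0.5},
])

```text
t: 37.15
tcp_pos: [0.577, 0.0112, 0.1465]
ee_rot: [0.814, 0.581, -0.002, -0.002]
contact_force: [-0.1, 0.0, -0.3]
width: 0.064
gripper_force: 0.0
```

```bash
cat > wp.py <<'E'
from det import *
def wpots(z=.051):
    a,P=snap('wrist'); lab=cv2.cvtColor(a,cv2.COLOR_RGB2LAB).astype(int); hsv=cv2.cvtColor(a,cv2.COLOR_RGB2HSV).astype(int)
    # inside the grey basket: potatoes are the saturated blobs
    m=((hsv[...,1]>80)&(hsv[...,2]>50)&(lab[...,1]<144)&(lab[...,2]>143)).astype(np.uint8)
    m=cv2.morphologyEx(m,cv2.MORPH_OPEN,np.ones((5,5)))
    n,L,S,C=cv2.connectedComponentsWithStats(m)
    for i in range(1,n):
        if S[i,4]<300: continue
        v,u=np.nonzero(L==i); X=np.array([onz(P,p,q,z,True)[:2] for p,q in zip(u[::3],v[::3])]); w,V=np.linalg.eigh(np.cov(X.T))
        print('w',C[i].round().astype(int).tolist(),int(S[i,4]),X.mean(0).round(3).tolist(),round(float(np.arctan2(V[1,1],V[0,1])),2),(np.sqrt(w)*4).round(3).tolist())
def st():
    s=r.state();print(round(s['t'],2),np.round(s['tcp_pos'],4),np.round(s['ee_rot'],3),np.round(s['qpos'],2),s['width'])
E
python3 -c "
from wp import *
st();wpots()
b,Q=snap('top')
for o in pots(b,Q,.051): print(o)"
```

```text
37.15 [0.577  0.0112 0.1465] [ 0.814  0.581 -0.002 -0.002] [-0.05  0.41  1.64  0.    1.09  0.28] 0.06396664817417663
w [606, 192] 4650 [0.861, -0.075] 2.27 [0.103, 0.128]
w [326, 212] 3807 [0.578, 0.005] 1.13 [0.043, 0.068]
w [525, 226] 1761 [0.742, -0.069] 2.21 [0.036, 0.083]
w [279, 277] 2153 [0.522, -0.038] -2.45 [0.04, 0.061]
w [361, 285] 2310 [0.585, -0.068] 1.81 [0.04, 0.068]
w [531, 305] 386 [0.751, -0.171] -2.55 [0.022, 0.069]
w [72, 350] 2126 [0.16, -0.09] -2.74 [0.082, 0.246]
([293, 109], 503, [0.817, -0.035], 2.98, [0.081, 0.083])
([299, 181], 62, [0.586, -0.052], 2.99, [0.021, 0.038])
([292, 206], 105, [0.508, -0.031], -2.58, [0.028, 0.05])
```

send_rows([
  {"dx": 0.002,"dy": -0.005,"dz": -0.04,"wx": 0,"wy": 0,"wz": -0.03,"grip": 0.5},
  {"dx": 0,"dy": 0,"dz": -0.025,"wx": 0,"wy": 0,"wz": 0,"grip": 0.5},
  {"dx": 0,"dy": 0,"dz": -0.011,"wx": 0,"wy": 0,"wz": 0,"grip": 0.5},
  {"dx": 0,"dy": 0,"dz": 0,"wx": 0,"wy": 0,"wz": 0,"grip": -1},
  {"dx": 0,"dy": 0,"dz": 0,"wx": 0,"wy": 0,"wz": 0,"grip": -1},
  {"dx": 0,"dy": 0,"dz": 0,"wx": 0,"wy": 0,"wz": 0,"grip": -1},
  {"dx": 0,"dy": 0,"dz": 0.03,"wx": 0,"wy": 0,"wz": 0,"grip": -1},
  {"dx": 0,"dy": 0,"dz": 0.05,"wx": 0,"wy": 0,"wz": 0,"grip": -1},
])

```text
t: 38.25
tcp_pos: [0.5801, 0.0043, 0.1523]
ee_rot: [0.823, 0.568, -0.002, -0.001]
contact_force: [0.6, -0.0, -0.8]
width: 0.0391
gripper_force: 59.6
```

send_rows([
  {"dx": -0.01,"dy": 0.05,"dz": 0.03,"wx": 0,"wy": 0,"wz": 0.052,"grip": -1},
  {"dx": -0.01,"dy": 0.05,"dz": 0,"wx": 0,"wy": 0,"wz": 0.052,"grip": -1},
  {"dx": -0.01,"dy": 0.05,"dz": 0,"wx": 0,"wy": 0,"wz": 0.052,"grip": -1},
  {"dx": -0.01,"dy": 0.05,"dz": 0,"wx": 0,"wy": 0,"wz": 0.052,"grip": -1},
  {"dx": -0.01,"dy": 0.05,"dz": 0,"wx": 0,"wy": 0,"wz": 0.052,"grip": -1},
  {"dx": -0.01,"dy": 0.05,"dz": 0,"wx": 0,"wy": 0,"wz": 0.052,"grip": -1},
  {"dx": -0.01,"dy": 0.05,"dz": 0,"wx": 0,"wy": 0,"wz": 0.052,"grip": -1},
  {"dx": -0.01,"dy": 0.046,"dz": 0,"wx": 0,"wy": 0,"wz": 0,"grip": -1},
])

```text
t: 39.25
tcp_pos: [0.5012, 0.4021, 0.1833]
ee_rot: [0.706, 0.708, 0.001, 0.0]
contact_force: [0.1, -0.9, -1.1]
width: 0.039
gripper_force: 59.8
```

```bash
python3 -c "
from wp import *
st()
b,Q=snap('scene');hs=cv2.cvtColor(b,cv2.COLOR_RGB2HSV).astype(int);m=np.zeros((400,640),bool)
m[230:350,400:530]=((hs[...,1]<30)&(hs[...,2]>100))[230:350,400:530]
print('bowl scene',circ(m,Q,.094))
a,P=snap('wrist')
b,Q=snap('top')
for o in pots(b,Q,.051): print(o)"
```

```text
39.25 [0.5012 0.4021 0.1833] [0.706 0.708 0.001 0.   ] [ 0.61  0.46  1.46 -0.    1.23  0.61] 0.03901929178022962
bowl scene [0.52  0.396 0.088]
([293, 109], 501, [0.817, -0.035], 2.8, [0.081, 0.082])
([304, 179], 189, [0.593, -0.068], 2.21, [0.038, 0.063])
([293, 203], 187, [0.519, -0.033], -3.1, [0.037, 0.063])
([139, 204], 125, [0.521, 0.44], -2.47, [0.035, 0.044])
```

send_rows([
  {"dx": 0,"dy": -0.003,"dz": -0.04,"wx": 0,"wy": 0,"wz": 0,"grip": -1},
  {"dx": 0,"dy": 0,"dz": -0.04,"wx": 0,"wy": 0,"wz": 0,"grip": -1},
  {"dx": 0,"dy": 0,"dz": -0.02,"wx": 0,"wy": 0,"wz": 0,"grip": -1},
  {"dx": 0,"dy": 0,"dz": -0.009,"wx": 0,"wy": 0,"wz": 0,"grip": -1},
  {"dx": 0,"dy": 0,"dz": 0,"wx": 0,"wy": 0,"wz": 0,"grip": 0.2},
  {"dx": 0,"dy": 0,"dz": 0,"wx": 0,"wy": 0,"wz": 0,"grip": 0.2},
  {"dx": 0,"dy": 0,"dz": 0.04,"wx": 0,"wy": 0,"wz": 0,"grip": 0.2},
  {"dx": 0,"dy": 0,"dz": 0.06,"wx": 0,"wy": 0,"wz": 0,"grip": 0.2},
])

```text
t: 40.4
tcp_pos: [0.5008, 0.3967, 0.1741]
ee_rot: [0.707, 0.707, -0.001, -0.0]
contact_force: [-0.2, -0.1, 0.1]
width: 0.0513
gripper_force: 0.0
```

send_rows([
  {"dx": 0.01,"dy": -0.052,"dz": 0,"wx": 0,"wy": 0,"wz": 0.083,"grip": 0.5},
  {"dx": 0.01,"dy": -0.052,"dz": 0,"wx": 0,"wy": 0,"wz": 0.083,"grip": 0.5},
  {"dx": 0.01,"dy": -0.052,"dz": 0,"wx": 0,"wy": 0,"wz": 0.083,"grip": 0.5},
  {"dx": 0.01,"dy": -0.052,"dz": 0,"wx": 0,"wy": 0,"wz": 0.083,"grip": 0.5},
  {"dx": 0.01,"dy": -0.052,"dz": 0,"wx": 0,"wy": 0,"wz": 0.083,"grip": 0.5},
  {"dx": 0.01,"dy": -0.052,"dz": 0,"wx": 0,"wy": 0,"wz": 0.083,"grip": 0.5},
  {"dx": 0.01,"dy": -0.052,"dz": 0,"wx": 0,"wy": 0,"wz": 0.083,"grip": 0.5},
  {"dx": 0.01,"dy": -0.052,"dz": 0,"wx": 0,"wy": 0,"wz": 0.083,"grip": 0.5},
])

```text
t: 41.4
tcp_pos: [0.5825, -0.0204, 0.1756]
ee_rot: [0.436, 0.9, 0.001, 0.002]
contact_force: [0.5, -0.9, 0.5]
width: 0.0644
gripper_force: 0.0
```

send_rows([
  {"dx": 0.008,"dy": -0.052,"dz": -0.03,"wx": 0,"wy": 0,"wz": 0,"grip": 0.5},
  {"dx": 0,"dy": 0,"dz": 0,"wx": 0,"wy": 0,"wz": 0,"grip": 0.5},
  {"dx": 0,"dy": 0,"dz": 0,"wx": 0,"wy": 0,"wz": 0,"grip": 0.5},
])

```text
t: 41.78
tcp_pos: [0.5897, -0.0707, 0.1447]
ee_rot: [0.438, 0.899, 0.0, 0.0]
contact_force: [0.5, -0.3, 0.8]
width: 0.0641
gripper_force: 0.0
```

```bash
python3 -c "
from wp import *
st();wpots()
b,Q=snap('top')
for o in pots(b,Q,.05): print(o)"
```

```text
41.77 [ 0.5897 -0.0707  0.1447] [0.438 0.899 0.    0.   ] [-0.19  0.43  1.61  0.    1.09 -0.85] 0.06405242910385248
w [22, 153] 7081 [0.302, -0.234] 2.06 [0.124, 0.46]
w [583, 11] 873 [0.663, 0.22] 1.12 [0.023, 0.081]
w [269, 106] 4500 [0.516, -0.035] -3.04 [0.043, 0.066]
w [323, 205] 3930 [0.59, -0.069] 2.19 [0.043, 0.068]
w [199, 280] 484 [0.548, -0.19] 1.36 [0.013, 0.05]
w [542, 320] 2276 [0.88, -0.026] 3.06 [0.063, 0.135]
w [198, 354] 699 [0.59, -0.284] 1.54 [0.024, 0.082]
w [49, 391] 452 [0.413, -0.713] 1.25 [0.055, 0.19]
w [16, 392] 461 [0.298, -0.957] 1.22 [0.053, 0.449]
([293, 109], 485, [0.819, -0.035], 1.39, [0.079, 0.082])
([301, 182], 82, [0.583, -0.057], 1.24, [0.029, 0.035])
([153, 210], 190, [0.503, 0.397], 1.45, [0.04, 0.059])
```

send_rows([
  {"dx": 0,"dy": 0.002,"dz": -0.04,"wx": 0,"wy": 0,"wz": -0.04,"grip": 0.5},
  {"dx": 0,"dy": 0,"dz": -0.023,"wx": 0,"wy": 0,"wz": 0,"grip": 0.5},
  {"dx": 0,"dy": 0,"dz": -0.011,"wx": 0,"wy": 0,"wz": 0,"grip": 0.5},
  {"dx": 0,"dy": 0,"dz": 0,"wx": 0,"wy": 0,"wz": 0,"grip": -1},
  {"dx": 0,"dy": 0,"dz": 0,"wx": 0,"wy": 0,"wz": 0,"grip": -1},
  {"dx": 0,"dy": 0,"dz": 0,"wx": 0,"wy": 0,"wz": 0,"grip": -1},
  {"dx": 0,"dy": 0,"dz": 0.04,"wx": 0,"wy": 0,"wz": 0,"grip": -1},
  {"dx": 0,"dy": 0,"dz": 0.06,"wx": 0,"wy": 0,"wz": 0,"grip": -1},
])

```text
t: 42.88
tcp_pos: [0.588, -0.0686, 0.1693]
ee_rot: [0.456, 0.89, -0.001, -0.002]
contact_force: [1.1, 0.3, -0.5]
width: 0.0387
gripper_force: 60.3
```

send_rows([
  {"dx": -0.005,"dy": 0.047,"dz": 0.01,"wx": 0,"wy": 0,"wz": -0.078,"grip": -1},
  {"dx": -0.005,"dy": 0.047,"dz": 0,"wx": 0,"wy": 0,"wz": -0.078,"grip": -1},
  {"dx": -0.005,"dy": 0.047,"dz": 0,"wx": 0,"wy": 0,"wz": -0.078,"grip": -1},
  {"dx": -0.005,"dy": 0.047,"dz": 0,"wx": 0,"wy": 0,"wz": -0.078,"grip": -1},
  {"dx": -0.005,"dy": 0.047,"dz": 0,"wx": 0,"wy": 0,"wz": -0.078,"grip": -1},
  {"dx": -0.005,"dy": 0.047,"dz": 0,"wx": 0,"wy": 0,"wz": -0.078,"grip": -1},
  {"dx": -0.005,"dy": 0.047,"dz": 0,"wx": 0,"wy": 0,"wz": -0.078,"grip": -1},
  {"dx": -0.005,"dy": 0.047,"dz": 0,"wx": 0,"wy": 0,"wz": -0.078,"grip": -1},
])

```text
t: 43.88
tcp_pos: [0.5494, 0.3087, 0.1804]
ee_rot: [0.708, 0.706, 0.0, 0.0]
contact_force: [0.7, 0.1, -1.2]
width: 0.0389
gripper_force: 60.2
```

send_rows([
  {"dx": -0.005,"dy": 0.047,"dz": 0,"wx": 0,"wy": 0,"wz": 0,"grip": -1},
  {"dx": -0.006,"dy": 0.046,"dz": 0,"wx": 0,"wy": 0,"wz": 0,"grip": -1},
  {"dx": 0,"dy": 0,"dz": 0,"wx": 0,"wy": 0,"wz": 0,"grip": -1},
])

```text
t: 44.25
tcp_pos: [0.5379, 0.4039, 0.1801]
ee_rot: [0.705, 0.709, 0.001, -0.0]
contact_force: [0.2, -1.3, -0.6]
width: 0.039
gripper_force: 60.3
```

send_rows([
  {"dx": 0.005,"dy": -0.003,"dz": -0.04,"wx": 0,"wy": 0,"wz": 0,"grip": -1},
  {"dx": 0,"dy": 0,"dz": -0.03,"wx": 0,"wy": 0,"wz": 0,"grip": -1},
  {"dx": 0,"dy": 0,"dz": -0.022,"wx": 0,"wy": 0,"wz": 0,"grip": -1},
  {"dx": 0,"dy": 0,"dz": 0,"wx": 0,"wy": 0,"wz": 0,"grip": -1},
  {"dx": 0,"dy": 0,"dz": 0,"wx": 0,"wy": 0,"wz": 0,"grip": 0.15},
  {"dx": 0,"dy": 0,"dz": 0,"wx": 0,"wy": 0,"wz": 0,"grip": 0.15},
  {"dx": 0,"dy": 0,"dz": 0.04,"wx": 0,"wy": 0,"wz": 0,"grip": 0.15},
  {"dx": 0,"dy": 0,"dz": 0.05,"wx": 0,"wy": 0,"wz": 0,"grip": 0.15},
])

```text
t: 45.25
tcp_pos: [0.5426, 0.3965, 0.1772]
ee_rot: [0.707, 0.707, -0.002, -0.0]
contact_force: [0.4, 1.0, -0.0]
width: 0.0491
gripper_force: 0.0
```

send_rows([
  {"dx": -0.003,"dy": -0.045,"dz": 0,"wx": 0,"wy": 0,"wz": -0.157,"grip": 0.5},
  {"dx": -0.003,"dy": -0.045,"dz": 0,"wx": 0,"wy": 0,"wz": -0.157,"grip": 0.5},
  {"dx": -0.003,"dy": -0.045,"dz": 0,"wx": 0,"wy": 0,"wz": -0.157,"grip": 0.5},
  {"dx": -0.003,"dy": -0.045,"dz": 0,"wx": 0,"wy": 0,"wz": -0.157,"grip": 0.5},
  {"dx": -0.003,"dy": -0.045,"dz": 0,"wx": 0,"wy": 0,"wz": -0.157,"grip": 0.5},
  {"dx": -0.003,"dy": -0.045,"dz": 0,"wx": 0,"wy": 0,"wz": -0.157,"grip": 0.5},
  {"dx": -0.003,"dy": -0.045,"dz": 0,"wx": 0,"wy": 0,"wz": -0.157,"grip": 0.5},
  {"dx": -0.003,"dy": -0.045,"dz": 0,"wx": 0,"wy": 0,"wz": -0.157,"grip": 0.5},
])

```text
t: 46.25
tcp_pos: [0.5192, 0.0358, 0.1781]
ee_rot: [0.988, 0.155, 0.0, 0.0]
contact_force: [1.3, -0.3, 0.7]
width: 0.0643
gripper_force: 0.0
```

send_rows([
  {"dx": -0.003,"dy": -0.045,"dz": 0,"wx": 0,"wy": 0,"wz": -0.157,"grip": 0.5},
  {"dx": 0,"dy": -0.03,"dz": -0.03,"wx": 0,"wy": 0,"wz": -0.157,"grip": 0.5},
  {"dx": 0,"dy": 0,"dz": 0,"wx": 0,"wy": 0,"wz": 0,"grip": 0.5},
  {"dx": 0,"dy": 0,"dz": 0,"wx": 0,"wy": 0,"wz": 0,"grip": 0.5},
])

```text
t: 46.75
tcp_pos: [0.5166, -0.0373, 0.1482]
ee_rot: [1.0, 0.001, 0.0, -0.0]
contact_force: [-0.7, 0.8, 0.1]
width: 0.0642
gripper_force: 0.0
```

```bash
python3 -c "
from wp import *
st();wpots()
b,Q=snap('top')
for o in pots(b,Q,.05): print(o)"
```

```text
46.75 [ 0.5166 -0.0373  0.1482] [ 1.     0.001  0.    -0.   ] [-0.15  0.34  1.77  0.    1.03  1.41] 0.06415745554218466
w [581, 4] 340 [0.707, -0.275] 1.86 [0.011, 0.067]
w [38, 51] 1849 [0.667, 0.233] 1.51 [0.051, 0.092]
w [38, 189] 6101 [0.528, 0.26] 2.83 [0.135, 0.156]
w [578, 234] 4977 [0.471, -0.319] -2.68 [0.136, 0.365]
w [317, 204] 3808 [0.516, -0.035] -3.05 [0.043, 0.068]
w [31, 379] 2819 [0.109, 0.578] 2.08 [0.149, 0.584]
w [465, 390] 344 [0.264, -0.221] -2.47 [0.025, 0.065]
([293, 109], 501, [0.818, -0.035], 2.97, [0.081, 0.083])
([153, 197], 186, [0.544, 0.398], 1.5, [0.04, 0.058])
([153, 210], 188, [0.504, 0.397], 1.53, [0.039, 0.058])
```

send_rows([
  {"dx": 0,"dy": 0.002,"dz": -0.04,"wx": 0,"wy": 0,"wz": 0.08,"grip": 0.5},
  {"dx": 0,"dy": 0,"dz": -0.026,"wx": 0,"wy": 0,"wz": 0,"grip": 0.5},
  {"dx": 0,"dy": 0,"dz": -0.011,"wx": 0,"wy": 0,"wz": 0,"grip": 0.5},
  {"dx": 0,"dy": 0,"dz": 0,"wx": 0,"wy": 0,"wz": 0,"grip": -1},
  {"dx": 0,"dy": 0,"dz": 0,"wx": 0,"wy": 0,"wz": 0,"grip": -1},
  {"dx": 0,"dy": 0,"dz": 0,"wx": 0,"wy": 0,"wz": 0,"grip": -1},
  {"dx": 0,"dy": 0,"dz": 0.04,"wx": 0,"wy": 0,"wz": 0,"grip": -1},
  {"dx": 0,"dy": 0,"dz": 0.06,"wx": 0,"wy": 0,"wz": 0,"grip": -1},
])

```text
t: 47.85
tcp_pos: [0.5152, -0.0355, 0.1707]
ee_rot: [0.999, 0.041, -0.002, -0.0]
contact_force: [1.7, 0.3, -0.5]
width: 0.0386
gripper_force: 60.6
```

send_rows([
  {"dx": 0.001,"dy": 0.043,"dz": 0.02,"wx": 0,"wy": 0,"wz": 0.148,"grip": -1},
  {"dx": 0.001,"dy": 0.043,"dz": 0,"wx": 0,"wy": 0,"wz": 0.148,"grip": -1},
  {"dx": 0.001,"dy": 0.043,"dz": 0,"wx": 0,"wy": 0,"wz": 0.148,"grip": -1},
  {"dx": 0.001,"dy": 0.043,"dz": 0,"wx": 0,"wy": 0,"wz": 0.148,"grip": -1},
  {"dx": 0.001,"dy": 0.043,"dz": 0,"wx": 0,"wy": 0,"wz": 0.148,"grip": -1},
  {"dx": 0.001,"dy": 0.043,"dz": 0,"wx": 0,"wy": 0,"wz": 0.148,"grip": -1},
  {"dx": 0.001,"dy": 0.043,"dz": 0,"wx": 0,"wy": 0,"wz": 0.148,"grip": -1},
  {"dx": 0.001,"dy": 0.043,"dz": 0,"wx": 0,"wy": 0,"wz": 0.148,"grip": -1},
])

```text
t: 48.85
tcp_pos: [0.5245, 0.3097, 0.1915]
ee_rot: [0.805, 0.593, 0.001, 0.0]
contact_force: [0.3, -0.4, 0.3]
width: 0.0386
gripper_force: 60.4
```

send_rows([
  {"dx": 0,"dy": 0.043,"dz": 0,"wx": 0,"wy": 0,"wz": 0.148,"grip": -1},
  {"dx": 0,"dy": 0.043,"dz": 0,"wx": 0,"wy": 0,"wz": 0.148,"grip": -1},
  {"dx": 0,"dy": 0,"dz": 0,"wx": 0,"wy": 0,"wz": 0,"grip": -1},
])

```text
t: 49.22
tcp_pos: [0.5245, 0.3976, 0.1912]
ee_rot: [0.709, 0.705, 0.001, -0.0]
contact_force: [-0.1, 0.1, -1.0]
width: 0.0388
gripper_force: 60.5
```

Lowering onto the groove between the two potatoes, then releasing and backing away.

send_rows([
  {"dx": 0,"dy": 0,"dz": -0.04,"wx": 0,"wy": 0,"wz": 0,"grip": -1},
  {"dx": 0,"dy": 0,"dz": -0.025,"wx": 0,"wy": 0,"wz": 0,"grip": -1},
  {"dx": 0,"dy": 0,"dz": -0.016,"wx": 0,"wy": 0,"wz": 0,"grip": -1},
  {"dx": 0,"dy": 0,"dz": 0,"wx": 0,"wy": 0,"wz": 0,"grip": -1},
  {"dx": 0,"dy": 0,"dz": 0,"wx": 0,"wy": 0,"wz": 0,"grip": 0.2},
  {"dx": 0,"dy": 0,"dz": 0,"wx": 0,"wy": 0,"wz": 0,"grip": 0.2},
  {"dx": 0,"dy": 0,"dz": 0.03,"wx": 0,"wy": 0,"wz": 0,"grip": 0.2},
  {"dx": 0,"dy": 0,"dz": 0.06,"wx": 0,"wy": 0,"wz": 0,"grip": 0.2},
])

```text
t: 50.22
tcp_pos: [0.5231, 0.3934, 0.1987]
ee_rot: [0.71, 0.704, -0.003, -0.001]
contact_force: [0.5, 0.3, 1.1]
width: 0.0511
gripper_force: 0.0
```

send_rows([
  {"dx": 0,"dy": -0.04,"dz": 0.05,"wx": 0,"wy": 0,"wz": 0,"grip": 0.2},
  {"dx": 0,"dy": -0.05,"dz": 0,"wx": 0,"wy": 0,"wz": 0,"grip": 0.2},
  {"dx": 0,"dy": -0.05,"dz": 0,"wx": 0,"wy": 0,"wz": 0,"grip": 0.2},
  {"dx": 0,"dy": -0.05,"dz": 0,"wx": 0,"wy": 0,"wz": 0,"grip": 0.2},
  {"dx": 0,"dy": -0.05,"dz": 0,"wx": 0,"wy": 0,"wz": 0,"grip": 0.2},
  {"dx": 0,"dy": -0.05,"dz": 0,"wx": 0,"wy": 0,"wz": 0,"grip": 0.2},
  {"dx": 0,"dy": 0,"dz": 0,"wx": 0,"wy": 0,"wz": 0,"grip": 0.2},
  {"dx": 0,"dy": 0,"dz": 0,"wx": 0,"wy": 0,"wz": 0,"grip": 0.2},
])

```text
t: 51.22
tcp_pos: [0.5249, 0.1055, 0.2495]
ee_rot: [0.711, 0.704, 0.001, 0.0]
contact_force: [-0.2, 0.7, -0.3]
width: 0.0512
gripper_force: 0.0
```

```bash
python3 -c "
from wp import *
st()
for k in range(2):
  b,Q=snap('top')
  for o in pots(b,Q,.05)[:6]: print(o)
hsv=cv2.cvtColor(b,cv2.COLOR_RGB2HSV).astype(int);w=(hsv[...,1]<30)&(hsv[...,2]>90)
for n,x in (('bowl',(160,250,115,200)),('pile',(160,240,383,455))):
  m=np.zeros((400,640),bool);y0,y1,x0,x1=x;m[y0:y1,x0:x1]=w[y0:y1,x0:x1]
  m=cv2.morphologyEx(m.astype(np.uint8),cv2.MORPH_OPEN,np.ones((2,2)));print(n,circ(m,Q,.094 if n=='bowl' else .108))
s,Q=snap('scene'); lab=cv2.cvtColor(s,cv2.COLOR_RGB2LAB).astype(int)
hs=cv2.cvtColor(s,cv2.COLOR_RGB2HSV).astype(int)
m=np.zeros((400,640),np.uint8);m[240:340,410:520]=((hs[...,1]>80)&(lab[...,1]<143)&(lab[...,0]>80))[240:340,410:520]
n,L,S,C=cv2.connectedComponentsWithStats(m);print([(C[i].round().tolist(),int(S[i,4])) for i in range(1,n) if S[i,4]>40], 'bowl ctr proj',np.round(proj(Q,(.517,.398,.06))))
"
```

```text
51.23 [0.5249 0.1055 0.2495] [0.711 0.704 0.001 0.   ] [0.12 0.26 1.6  0.   1.28 0.13] 0.0512390126345687
([293, 109], 501, [0.818, -0.035], 2.98, [0.081, 0.083])
([151, 203], 386, [0.524, 0.403], -2.91, [0.06, 0.088])
([293, 109], 500, [0.818, -0.035], 2.78, [0.081, 0.083])
([151, 203], 384, [0.524, 0.403], -2.91, [0.059, 0.088])
bowl [0.517 0.391 0.088]
pile [ 0.516 -0.401  0.09 ]
[([450.0, 250.0], 115), ([499.0, 253.0], 817), ([516.0, 242.0], 41), ([454.0, 309.0], 2108), ([452.0, 292.0], 474), ([422.0, 336.0], 51)] bowl ctr proj [455. 289.]
```

All three potatoes form one still blob in the bowl, the basket is empty and the pile hasn't moved. Handing in.

```bash
python3 -c "
from rig import r
print(r.job_done())"
```

```text
the job is handed in; nothing more can be done
None
```

I handed the job in after 51 s: three potatoes (all I could see) were spun over two turns and now sit in the top bowl on the mat, with the other two bowls still nested; the result was not reported to me, and I viewed 16 pictures, over the limit of 14.

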